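# Refill the coffee-pod magazine and set the shot volume

## Task

Refill the pod brewer set into the counter: slide its shutter fully open, add pods from the tray to the magazine tube, lying flat on one another, until the top of the stack is level with the red fill line, then slide the shutter fully closed again; leave the spare pods lying flat on the tray. Also set the shot-volume slider level with the orange recipe tab beside its scale. Leave the mug, milk jug and tamper where they stand.

Things in the scene. Friction and masses are not known exactly. Their poses are not given: they have to be found in the camera images.
- console: Fixed white deck of a built-in pod brewer, x -110..125, y +-160, 40 mm tall; origin on the counter; x away from the robot at yaw 0, y left. On it: the tube; a grey shutter housing, x +-35, y -80..40 mm, 74 mm above the deck, with the shutter on top; the volume slider at y 88 mm; a spout 128 mm above the deck rising at (105, 138) mm, bending to (78, 60) mm.
- tube_floor (a point): Centre of the floor of the upright steel magazine tube, at deck height (40 mm over the counter). Tube: 53 mm inside diameter, 3 mm wall, 74 mm tall; two full-height slots, 36 mm wide, face the console's +x and -x, so that fingers can follow a pod down. The red fill line runs round it 66 mm above this point: exactly six pods.
- tube_mouth (a point): Centre of the tube's open top, 74 mm above tube_floor.
- shutter (a joint): Shutter plate that covers the tube's mouth: 56 (x) x 110 (y) x 4 mm, slides along the console's +y. 0 = closed over the tube, 0.07 m = fully open; the mouth is wholly clear from 0.057. It stays where it is left (friction about 1.5 N). A seventh pod would stand in its way.
- shutter_top (a point): Centre of the top face of the shutter's teal grip: a block 26 (console x) x 16 (console y) mm, standing 28 mm above the plate; moves with the shutter.
- volume (a joint): Shot-volume slider: its grip slides along the console's +x on a track on the deck, 0 (end nearest the robot) to 0.10 m; it stays where it is left (friction about 1.5 N).
- volume_top (a point): Centre of the top face of the volume slider's black grip with a white pointer line: 16 (console x) x 18 (console y) mm, 34 mm tall above the deck.
- tab_mark (a point): Orange recipe tab, 8 mm wide along the track, 9 mm tall, on the volume scale, 40 mm to the console's +y of the track; the point is its middle at deck height, axes as the console's. The slider is set when the white line (centre) of its grip is level with this point along the console's x. The tab is only a marker and stays put.
- tray_floor (a point): Centre of the inner floor (6 mm above the counter) of the black pod tray with a pale wooden rim: 240 (x) x 280 (y) mm inside, rim 8 mm high above the floor, fixed.
- pod1_mid (a point): Coffee pod: a rigid brown disc, 46 mm across, 11 mm thick, 14 g; the point is its centre, z along its axis. Starts lying flat on the tray; may be absent.
- pod2_mid (a point): Coffee pod: a rigid brown disc, 46 mm across, 11 mm thick, 14 g; the point is its centre, z along its axis. Starts lying flat on the tray; may be absent.
- pod3_mid (a point): Coffee pod: a rigid brown disc, 46 mm across, 11 mm thick, 14 g; the point is its centre, z along its axis. Starts lying flat on the tray; may be absent.
- pod4_mid (a point): Coffee pod: a rigid brown disc, 46 mm across, 11 mm thick, 14 g; the point is its centre, z along its axis. Starts lying flat on the tray; may be absent.
- pod5_mid (a point): Coffee pod: a rigid brown disc, 46 mm across, 11 mm thick, 14 g; the point is its centre, z along its axis. Starts lying flat on the tray; may be absent.
- pod6_mid (a point): Coffee pod: a rigid brown disc, 46 mm across, 11 mm thick, 14 g; the point is its centre, z along its axis. Starts lying flat on the tray; may be absent.
- pod7_mid (a point): Coffee pod: a rigid brown disc, 46 mm across, 11 mm thick, 14 g; the point is its centre, z along its axis. Starts inside the magazine tube, on its floor.
- pod8_mid (a point): Coffee pod: a rigid brown disc, 46 mm across, 11 mm thick, 14 g; the point is its centre, z along its axis. Starts inside the magazine tube, on pod7; may be absent.
- mug: Teal mug, 82 mm across, 75 mm tall, handle; loose, origin at the centre of its underside. Bystander.
- milk_jug: Brass milk jug, 80 mm across, 95 mm tall, handle; loose, origin at the centre of its underside. Bystander.
- tamper: Steel tamper, 58 mm across, 75 mm tall; loose, origin at the centre of its underside. Bystander.
Not all that is in view belongs to the job. What is shaped like the part that bears pod2_mid but blue or pink is not meant.

How it is judged:
By the outcome, as a careful person would: the job done as asked, in the order asked, and still so for the second after the job is handed in, with the robot touching nothing.
Of pod1, pod8 only 1 to 2 are there at a start; the rules pass over those that are not, and their reading is None.
Of pod2, pod3, pod4, pod5, pod6 only 4 to 5 are there at a start; the rules pass over those that are not, and their reading is None.
At some moment in a run one of pod1, pod2, pod3, pod4, pod5, pod6 may be knocked a few centimetres aside while the robot is not near it.
Once in a run the grip may slacken for a moment while it holds something.
It also fails if it takes over 200 s, if anything falls off the work surface, if the arm or the gripper's body presses on something with over 40 N, if the wrist force passes 120 N, or if a joint passes its speed limit or range.

## Robot

A 6-joint arm with a two-finger parallel gripper is mounted at the origin on the work surface. World frame = base frame: x ahead of the robot, y to its left, z up, the work surface at z = 0. Lengths are in m, angles in rad, forces in N, time in s.
With the tool pointing down it reaches from about 0.375 to 0.925 m from the base axis. Payload 5.7 kg.
Tool frame: the origin (TCP) lies at the very end of the fingers, on their centre line; the grasp point (between the pads) lies 19 mm behind it (r.hold_point_z is the distance from the TCP to the grasp point, in m); z points along the fingers, y is the line along which they close (so a half turn about z gives the same grasp; the last joint's range is limited). The gripper opens to 85 mm and grips with 20 to 120 N. Pads are 22 mm wide; open, the fingers measure 114 mm over their backs; the gripper's body (76 mm by 85 mm) begins 54 mm behind the grasp point. The pads swing forward as they close: fully open they stand 13 mm farther back than shut.
Start: joints at [-1.249, 0.359, 1.51, -0, 1.272, -0.115], TCP at [0.254, -0.544, 0.205] pointing down, gripper open.
Joint ranges: [-2.97, 2.97], [-1.01, 2.36], [0.21, 2.38], [-0.96, 4.11], [0.2, 2.71], [-2.98, 2.98]. Speed limits (rad/s): [2.39, 2.39, 3.14, 3.14, 3.14, 3.14].

## Interface

Orientations are given as a unit quaternion [w, x, y, z].
In Python, from rig import r gives the robot as it stands. The module is installed in compiled form; this text tells all that it offers.
- The arm moves only by the shell command python3 -m creep 'ROWS' [FORCE]. ROWS is text: rows parted by semicolons, each of 7 numbers parted by spaces: the turn, a rotation vector about the tool's x, y, z in rad, then the shift along the tool's x, y, z in mm, then the opening, from 0 (shut) to 1 (fully open). In form: wx wy wz dx dy dz claw; .... A call has 1 to 5 rows; each row shifts and turns the commanded pose from where the row before left it, along the tool's axes as they then stand; what a row does not reach is not made up. A row lasts 1/10 s, in which the tool goes at most 50 mm and 8.59 degrees, less where a joint would pass 70% of its speed; a pose out of reach is approached as far as the arm can. A call with a gripper value outside its range is refused whole. The fingers move at their own pace and stop on an object; FORCE is the grip in N (left out, the last holds). Time passes only in rows, so rows that do not move let the fingers close. It gives the time, the measured TCP pose, the force, the opening and the grip force at its end, in the units of the state.
- r.observe(): the state, without advancing time (a new reading comes with each control period).
- r.capture(name): name is "scene" or "top" or "wrist"; returns a dict with "img" (420x560x3 uint8, blue, green, red), "range_z" (420x560 float32, m along the optical axis (not along the pixel's ray), 0 where there is no reading), "fx", "fy", "cx", "cy" (pixels), "pose" (4x4, takes a point from camera to world coordinates). Camera axes: x right, y down, z forward; pixel columns grow to the right and rows downward; lengths in m; the calibration is good to about 2 mm. A picture is of the moment at which its call begins.
- r.hand_in(): hands the job in; it is judged then, once.
The state is a dict: "t": time; "joint_positions": joint angles; "qd": joint speeds; "tau": joint torques, N m; "eef_pos": TCP position; "ee_rot": TCP orientation; "ft_force": force on the tool from outside, world axes, zero at the start; "moment": the same for the moment, N m; "finger_gap": finger opening in m; "finger_force": force on a finger pad.
Only numpy, scipy, OpenCV 4.12 (cv2) and the standard library are available. Lean on these libraries where they do the work, as an engineer would, in place of code of your own. Each camera call takes 0.05 s, during which the arm holds its last target. There are 200 camera calls.

## Working session

There is one attempt and no reset: what is moved stays moved. The work goes in short steps, Python scripts to look and compute and a shell command to move; the robot and the scene stay as the last step left them, time stands still between calls to the robot, and variables do not carry over. Pictures are saved under pics/ and viewed, at most 14 in all, crops included, and the job is handed in when it is done.

```bash
mkdir -p pics
python3 - <<'E'
from rig import r
import cv2,pickle
o=r.observe();print({k:o[k] for k in('t','eef_pos','ee_rot','ft_force','finger_gap')}, r.hold_point_z)
for n in('scene','top','wrist'):
    c=r.capture(n);pickle.dump(c,open(n+'.pkl','wb'));cv2.imwrite(f'pics/{n}0.png',c['img']);print(n,c['fx'],c['cx'],c['cy'],c['pose'].round(3).tolist())
E
```

```text
{'t': 0.0, 'eef_pos': array([ 0.2535707 , -0.54296909,  0.20432741]), 'ee_rot': array([-9.29140222e-04,  9.76243394e-01,  2.16674780e-01, -1.06966332e-04]), 'ft_force': array([ 0.74352345, -0.98022983, -0.29399502]), 'finger_gap': 0.08511595678744935} 0.0187
scene 530.7136186143516 280.83537138879024 202.38671267619026 [[0.82, 0.459, -0.343, 1.071], [0.573, -0.643, 0.509, -0.781], [0.013, -0.614, -0.789, 1.31], [0.0, 0.0, 0.0, 1.0]]
top 408.64851168241256 269.84135398536864 211.75010598904223 [[-0.002, -0.983, 0.185, 0.36], [-1.0, 0.008, 0.031, -0.018], [-0.031, -0.185, -0.982, 1.0], [0.0, 0.0, 0.0, 1.0]]
wrist 375.9187607506557 277.18565271574755 205.46549193772378 [[0.423, -0.873, -0.242, 0.315], [-0.906, -0.408, -0.111, -0.516], [-0.001, 0.266, -0.964, 0.374], [0.0, 0.0, 0.0, 1.0]]
```

View pics/top0.png

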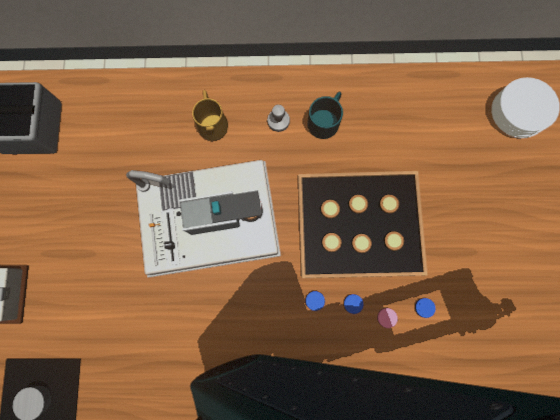

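View pics/scene0.png

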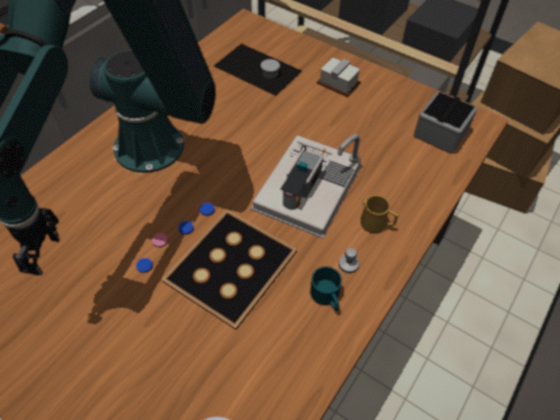

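Top view: the brown pods on the tray are at (330,209), (358,204), (389,204), (332,242), (362,243) and (395,241). Things that could be taken for pods are the blue discs at (315,300), (353,303), (425,308) and the pink one at (388,318), all off the tray, so rejected. The console is at (207,215), the shutter grip (teal) at (215,208), the slider at (169,245) and the orange tab at (152,225).

```bash
cat > h.py <<'E'
import numpy as np,cv2,pickle
from rig import r
def ray(c,u,v,z):
    d=c['pose'][:3,:3]@np.array([(u-c['cx'])/c['fx'],(v-c['cy'])/c['fy'],1]);o=c['pose'][:3,3]
    return o+d*(z-o[2])/d[2]
def cloud(c):
    v,u=np.mgrid[:420,:560];Z=c['range_z'];P=np.stack([(u-c['cx'])/c['fx']*Z,(v-c['cy'])/c['fy']*Z,Z],-1)
    return P@c['pose'][:3,:3].T+c['pose'][:3,3]
def blobs(m,amin=15):
    n,l,s,ce=cv2.connectedComponentsWithStats(m.astype(np.uint8));return [(ce[i],s[i,4]) for i in range(1,n) if s[i,4]>=amin]
E
python3 - <<'E'
from h import *
c=pickle.load(open('top.pkl','rb'));im=c['img'];P=cloud(c)
hsv=cv2.cvtColor(im,cv2.COLOR_BGR2HSV);H,S,V=cv2.split(hsv)
# pods
m=(H>8)&(H<35)&(V>120)&(S>40);roi=np.zeros_like(m);roi[180:268,308:415]=1
for ce,a in blobs(m&roi,40): print('pod',ce.round(1),a,ray(c,*ce,.017).round(4),P[int(ce[1]),int(ce[0])].round(4))
roi[:]=0;roi[155:285,125:290]=1
dm=(abs(P[...,2]-.04)<.008)&roi
cn=max(cv2.findContours(dm.astype(np.uint8),0,1)[0],key=cv2.contourArea)
rect=[ray(c,u,v,.04)[:2] for u,v in cn[:,0]]
rr=cv2.minAreaRect(np.array(rect,np.float32)*1000);print('deck',rr)
for n,mm in(('teal',(H>80)&(H<100)&(S>100)&roi),('orange',(H>5)&(H<18)&(S>170)&(V>150)&roi)):
    for ce,a in blobs(mm,3): print(n,ce,a,P[int(ce[1]),int(ce[0])].round(4))
print('grip cand',[ (u,v,P[v,u].round(3).tolist()) for u,v in((169,240),(170,245),(215,208),(253,213),(195,215))])
big=cv2.resize(im[155:285,120:290],None,fx=4.6,fy=4.6,interpolation=2);cv2.imwrite('pics/c1.png',big)
c=pickle.load(open('scene.pkl','rb'));cv2.imwrite('pics/c2.png',cv2.resize(c['img'][125:240,245:375],None,fx=5,fy=5,interpolation=2))
E
```

```text
pod [358.1 203.3] 262 [ 0.5647 -0.2029  0.017 ] [ 0.5662 -0.2035  0.0129]
pod [389.2 203.2] 262 [ 0.5642 -0.2783  0.017 ] [ 0.5646 -0.2776  0.0176]
pod [329.9 208.2] 263 [ 0.553  -0.1341  0.017 ] [ 0.5534 -0.1318  0.0177]
pod [331.3 241.7] 276 [ 0.4709 -0.135   0.017 ] [ 0.4729 -0.1347  0.0143]
pod [393.8 240.3] 275 [ 0.4734 -0.2842  0.017 ] [ 0.4741 -0.282   0.018 ]
pod [361.4 242.7] 275 [ 0.4681 -0.2068  0.017 ] [ 0.4697 -0.2058  0.0179]
deck ((533.35205078125, 168.46214294433594), (233.8352813720703, 317.89569091796875), 8.943891525268555)
teal [215.43209877 206.72839506] 81 [0.535  0.1266 0.1433]
orange [151.71428571 224.57142857] 7 [0.512  0.2947 0.0483]
grip cand [(169, 240, [0.474, 0.252, 0.041]), (170, 245, [0.459, 0.241, 0.07]), (215, 208, [0.529, 0.125, 0.15]), (253, 213, [0.523, 0.046, 0.12]), (195, 215, [0.521, 0.176, 0.114])]
```

View pics/c1.png

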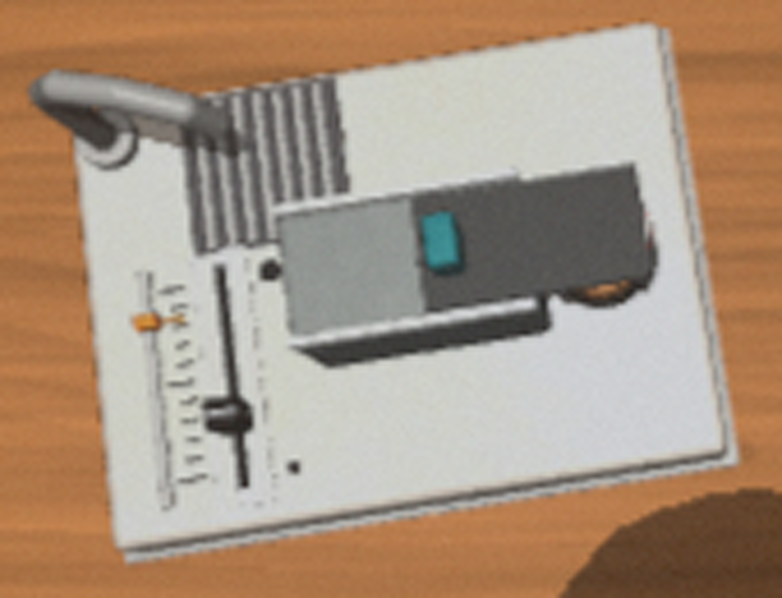

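View pics/c2.png

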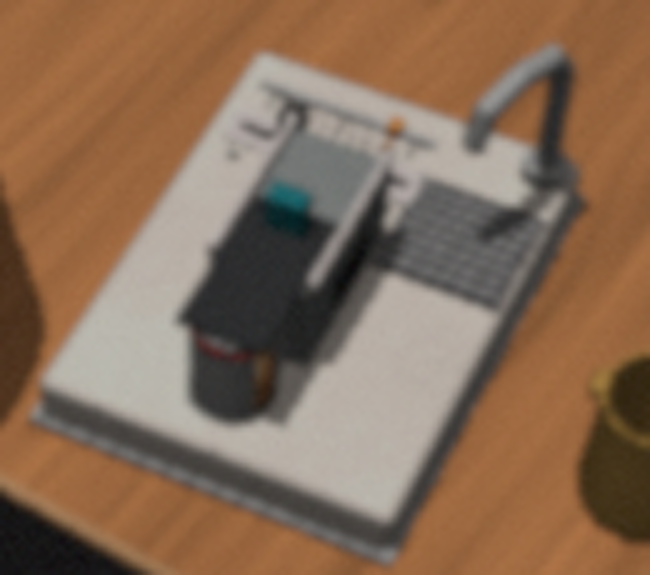

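The console crop shows the shutter closed with the teal grip near crop (441,241), the slider grip at (228,415) and the orange tab at (147,322). The tube is under the plate's right end at (605,285). Console yaw is about +9°.

```bash
cat >> h.py <<'E'
YAW=np.radians(8.94);cx_=np.array([np.cos(YAW),np.sin(YAW)]);cy_=np.array([-np.sin(YAW),np.cos(YAW)]);O=np.array([.5260,.1673])
def con(p): d=np.asarray(p)[:2]-O; return np.array([d@cx_,d@cy_])*1000
def wor(x,y): return O+(x*cx_+y*cy_)/1000
def Rt():
    q=r.observe()['ee_rot'];from scipy.spatial.transform import Rotation as R_
    return R_.from_quat([q[1],q[2],q[3],q[0]])
def go(p):
    o=r.observe();d=Rt().inv().apply(np.asarray(p)-o['eef_pos'])*1000
    X=np.column_stack([np.r_[cy_,0],np.r_[cx_,0],[0,0,-1]])
    from scipy.spatial.transform import Rotation as R_
    rv=(Rt().inv()*R_.from_matrix(X)).as_rotvec()
    print('shift mm',d.round(1),'len',np.linalg.norm(d).round(1),'turn',rv.round(4),'t',round(o['t'],2),'tcp',o['eef_pos'].round(4),'con',con(o['eef_pos']).round(1))
E
python3 - <<'E'
from h import *
c=pickle.load(open('top.pkl','rb'))
def px(u,v):return 120+u/4.6,155+v/4.6
for n,u,v,z in(('teal',441,238,.146),('vol',228,408,.074),('tab',147,318,.047),('plateR',640,165,.118),('plateRb',645,280,.118),('plateL',412,195,.118),('dTL',75,100,.04),('dTR',655,28,.04),('dBR',722,450,.04),('dBL',120,545,.04)):
    p=ray(c,*px(u,v),z);print(n,p.round(4),con(p).round(1))
p=ray(c,*px(441,238),.146);p[2]=.22;go(p)
E
```

```text
teal [0.5328 0.1242 0.146 ] [  0.1 -43.6]
vol [0.4619 0.2409 0.074 ] [-51.9  82.6]
tab [0.5118 0.2928 0.047 ] [  5.5 126.1]
plateR [0.5737 0.0332 0.118 ] [  26.2 -139.9]
plateRb [0.5173 0.0306 0.118 ] [ -29.9 -133.6]
plateL [0.5598 0.1435 0.118 ] [ 29.7 -28.8]
dTL [0.6311 0.34   0.04  ] [130.6 154.3]
dTR [0.6674 0.03   0.04  ] [ 118.4 -157.7]
dBR [ 0.4428 -0.0046  0.04  ] [-108.9 -156.9]
dBL [0.3958 0.3029 0.04  ] [-107.5  154.1]
shift mm [ 535.3 -486.6  -14.7] len 723.6 turn [-1.10e-03 -1.10e-03 -1.29e+00] t 0.15 tcp [ 0.2536 -0.5431  0.2045] con [-379.5 -659.5]
```

```bash
python3 -m creep '0 0 0 35.7 -32.4 -1 1;0 0 0 35.7 -32.4 -1 1;0 0 0 35.7 -32.4 -1 1;0 0 0 35.7 -32.4 -1 1;0 0 0 35.7 -32.4 -1 1' 40
python3 -m creep '0 0 0 35.7 -32.4 -1 1;0 0 0 35.7 -32.4 -1 1;0 0 0 35.7 -32.4 -1 1;0 0 0 35.7 -32.4 -1 1;0 0 0 35.7 -32.4 -1 1'
python3 -m creep '0 0 0 35.7 -32.4 -1 1;0 0 0 35.7 -32.4 -1 1;0 0 0 35.7 -32.4 -1 1;0 0 0 35.7 -32.4 -1 1;0 0 0 35.7 -32.4 -1 1'
python3 -m creep '0 0 -.129 0 0 0 1;0 0 -.129 0 0 0 1;0 0 -.129 0 0 0 1;0 0 -.129 0 0 0 1;0 0 -.129 0 0 0 1'
python3 -m creep '0 0 -.129 0 0 0 1;0 0 -.129 0 0 0 1;0 0 -.129 0 0 0 1;0 0 -.129 0 0 0 1;0 0 -.129 0 0 0 1'
python3 - <<'E'
from h import *
go([.5328,.1242,.22])
c=r.capture('wrist');pickle.dump(c,open('w1.pkl','wb'));cv2.imwrite('pics/w1.png',c['img'])
c=r.capture('top');pickle.dump(c,open('top1.pkl','wb'));
E
```

```text
t: 0.65
eef_pos: [0.3473, -0.3194, 0.2101]
ee_rot: [-0.0, 0.976, 0.216, 0.0]
ft_force: [0.6, -0.4, -0.2]
finger_gap: 0.0853
finger_force: 0.0
t: 1.15
eef_pos: [0.4405, -0.0971, 0.2153]
ee_rot: [0.0, 0.976, 0.217, 0.0]
ft_force: [1.3, -0.2, 0.3]
finger_gap: 0.0854
finger_force: 0.0
t: 1.65
eef_pos: [0.5337, 0.1253, 0.2201]
ee_rot: [0.0, 0.976, 0.217, -0.0]
ft_force: [0.5, -0.9, -0.2]
finger_gap: 0.0851
finger_force: 0.0
t: 2.15
eef_pos: [0.5331, 0.1234, 0.2199]
ee_rot: [-0.0, 0.856, 0.517, -0.0]
ft_force: [-0.0, -0.6, -1.0]
finger_gap: 0.0852
finger_force: 0.0
t: 2.65
eef_pos: [0.5331, 0.1232, 0.2199]
ee_rot: [-0.0, 0.648, 0.762, -0.0]
ft_force: [-0.5, 0.5, -0.0]
finger_gap: 0.0854
finger_force: 0.0
shift mm [ 1.  -0.2 -0.1] len 1.0 turn [-0.0007 -0.0002  0.0052] t 2.65 tcp [0.5331 0.1232 0.2199] con [  0.2 -44.6]
```

View pics/w1.png

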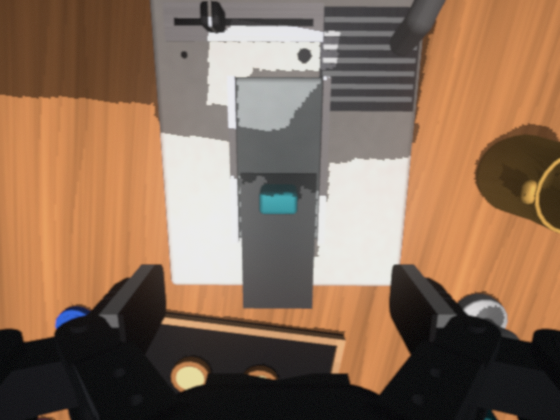

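The wrist view shows the shutter plate aligned with the image and its teal grip at (278,203). The housing is at (280,125), the slider grip at (212,16) and the tray at the bottom. The tube is still hidden under the plate.

Run:
```python
from h import *
c=pickle.load(open('w1.pkl','rb'));im=c['img'];H,S,V=cv2.split(cv2.cvtColor(im,cv2.COLOR_BGR2HSV))
P=cloud(c)
m=(H>80)&(H<100)&(S>80)&(abs(P[...,2]-.146)<.006); m[:150]=0;m[250:]=0
q=P[m];print('teal top',q.mean(0).round(4),con(q.mean(0)),np.ptp(q@np.r_[cx_,0]),np.ptp(q@np.r_[cy_,0]))
m=abs(P[...,2]-.118)<.0035;m[:150]=0;m[320:]=0;m[:,:230]=0;m[:,325:]=0
q=P[m][:,:2].astype(np.float32)*1000;print('plate',cv2.minAreaRect(q))
m=abs(P[...,2]-.04)<.005;m[295:]=0;m[:,:150]=0;m[:,425:]=0
q=P[m][:,:2]; 
for v in(140,170,200,230,260):
  row=np.where(m[v])[0];print(v,con(P[v,row[0]]).round(1),con(P[v,row[-1]]).round(1))
row=[np.where(m[:,u])[0][-1] for u in(185,210,330,360,390)];print([con(P[v,u]).round(1).tolist() for v,u in zip(row,(185,210,330,360,390))])
print('P median z plate',np.median(P[230:290,250:300,2]))
m=(abs(P[...,2]-.074)<.005);m[60:]=0;m[:,:190]=0;m[:,240:]=0;print('vol',P[m].mean(0),con(P[m].mean(0)),m.sum())
```

```text
teal top [0.5334 0.1249 0.1472] [  0.74705596 -42.9932249 ] 0.02557008746547873 0.015619056058037442
plate ((538.2113037109375, 92.53953552246094), (68.3807373046875, 128.23866271972656), 9.63965892791748)
140 [-107.2  -13.4] [124.7 -12.3]
170 [-108.3  -41.9] [124.7 -40.4]
200 [-106.7  -70.6] [125.  -69.9]
230 [-107.1 -101.2] [ 125.  -100.6]
260 [-107.9 -133.9] [ 125.  -132.7]
[[-93.6, -159.2], [-68.5, -160.4], [54.9, -158.8], [86.1, -160.5], [116.8, -159.9]]
P median z plate 0.11975961031764884
vol [0.46201575 0.24391936 0.07406142] [-51.30029157  85.63171135] 546
```

```bash
python3 -m creep '0 0 .005 1.7 .5 40 .6;0 0 0 0 0 40 .6;0 0 0 0 0 15 .6;0 0 0 0 0 0 0;0 0 0 0 0 0 0' 40
python3 -m creep '0 0 0 0 0 0 0;0 0 0 0 0 0 0;0 0 0 0 0 0 0;0 0 0 0 0 0 0;0 0 0 0 0 0 0'
```

```text
t: 3.25
eef_pos: [0.5339, 0.1251, 0.1255]
ee_rot: [-0.0, 0.652, 0.758, 0.0]
ft_force: [0.2, -0.4, 0.7]
finger_gap: 0.0229
finger_force: 0.0
t: 3.75
eef_pos: [0.5338, 0.1251, 0.1256]
ee_rot: [0.0, 0.652, 0.758, 0.0]
ft_force: [-1.2, -0.1, -0.2]
finger_gap: 0.0001
finger_force: 0.0
```

Run:
```python
from h import *
c=r.capture('wrist');pickle.dump(c,open('w2.pkl','wb'));cv2.imwrite('pics/w2.png',c['img'])
go([.5334,.1249,.2])
```

```text
shift mm [ -0.1  -0.4 -74.6] len 74.6 turn [ 0.0004 -0.0001 -0.0051] t 3.8 tcp [0.5338 0.125  0.1254] con [  1.1 -42.9]
```

View pics/w2.png

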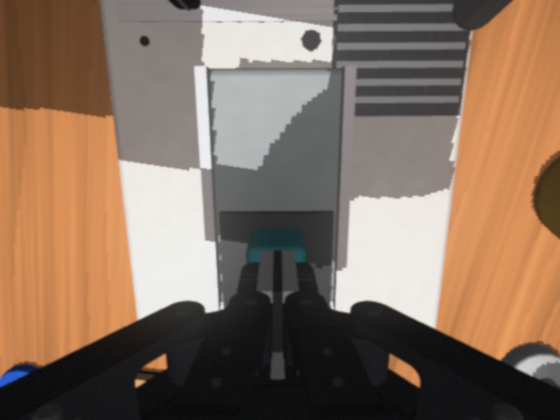

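The shut fingers (tips around (277,250)) are on the -y side of the teal grip, which is seen at (276,240).

Run:
```python
from h import *
c=pickle.load(open('w2.pkl','rb'));im=c['img'];H,S,V=cv2.split(cv2.cvtColor(im,cv2.COLOR_BGR2HSV));P=cloud(c)
m=(H>80)&(H<100)&(S>80);m[:220]=0;m[270:]=0;m[:,:230]=0;m[:,320:]=0
q=P[m];C=np.array([con(p) for p in q]);print(C.min(0),C.max(0),np.percentile(q[:,2],[2,25,50,75,98]))
v,u=np.where(m);print(u.min(),u.max(),v.min(),v.max())
print([(vv,con(P[vv,262]).round(1),P[vv,262,2].round(4)) for vv in range(205,262,4)])
m=(H<4)
p=np.where((P[...,2]<.2));
print('finger',[(vv,con(P[vv,270]).round(1),P[vv,270,2].round(4)) for vv in range(250,330,8)])
```

```text
[-11.87766444 -42.85590073] [13.50632428 23.28179413] [0.12409142 0.13317435 0.14149947 0.14643302 0.15638549]
247 306 229 262
[(205, array([ -6.3, -26.5]), np.float64(0.1145)), (209, array([ -6.4, -28.5]), np.float64(0.1148)), (213, array([ -6.2, -29.2]), np.float64(0.1193)), (217, array([ -6.2, -31. ]), np.float64(0.1203)), (221, array([ -6.2, -33.1]), np.float64(0.12)), (225, array([ -6.3, -35.2]), np.float64(0.1198)), (229, array([ -6.2, -36. ]), np.float64(0.1235)), (233, array([ -6., -36.]), np.float64(0.1293)), (237, array([ -5.8, -36.3]), np.float64(0.1339)), (241, array([ -5.5, -35.9]), np.float64(0.14)), (245, array([ -5.4, -36.1]), np.float64(0.1443)), (249, array([ -5.3, -36.9]), np.float64(0.1468)), (253, array([ -4.8, -33.5]), np.float64(0.1592)), (257, array([ -4.6, -33.3]), np.float64(0.1636)), (261, array([ -4.5, -33.8]), np.float64(0.1662))]
finger [(250, array([ -1.7, -33.5]), np.float64(0.1562)), (258, array([ -1.6, -33.4]), np.float64(0.1644)), (266, array([ -1.5, -33.6]), np.float64(0.171)), (274, array([ -1.3, -32.9]), np.float64(0.179)), (282, array([ -1.3, -33. ]), np.float64(0.1846)), (290, array([ -1.2, -33.7]), np.float64(0.1886)), (298, array([ -1.1, -32.5]), np.float64(0.1957)), (306, array([ -1. , -33.4]), np.float64(0.1987)), (314, array([ -1. , -35.6]), np.float64(0.1993)), (322, array([ -1.1, -37.9]), np.float64(0.1997))]
```

Run:
```python
from h import *
for f,tz in(('w1.pkl',.22),('w2.pkl',.1254),('wrist.pkl',.2045)):
    c=pickle.load(open(f,'rb'));P=cloud(c);q=P[...,2]-tz
    T=np.linalg.inv(c['pose']);Rg=c['range_z']
    near=(Rg>0)&(Rg<.175)
    v,u=np.where(near);print(f,near.sum(),'max range near',Rg[near].max(),'zrel pct',np.percentile(q[near],[0,1,5,20,50,90]).round(4),v.min(),v.max())
o=r.observe();print(o['joint_positions'],o['eef_pos'])
c=r.capture('scene');im=c['img'];pickle.dump(c,open('s2.pkl','wb'))
cv2.imwrite('pics/s2.png',cv2.resize(im[90:230,230:400],None,fx=4,fy=4,interpolation=2))
```

```text
w1.pkl 45149 max range near 0.14515656 zrel pct [0.0388 0.0447 0.0549 0.0847 0.0961 0.1141] 264 419
w2.pkl 63664 max range near 0.17499907 zrel pct [-0.0161 -0.0118 -0.0106  0.0513  0.0944  0.1121] 0 419
wrist.pkl 45157 max range near 0.14542282 zrel pct [0.0387 0.0446 0.0548 0.0847 0.096  0.114 ] 264 419
[ 1.04038480e-01  3.71784492e-01  1.71522947e+00  1.20753193e-04
  1.05421524e+00 -4.69443445e-02] [0.53376142 0.12504963 0.1254481 ]
```

View pics/s2.png

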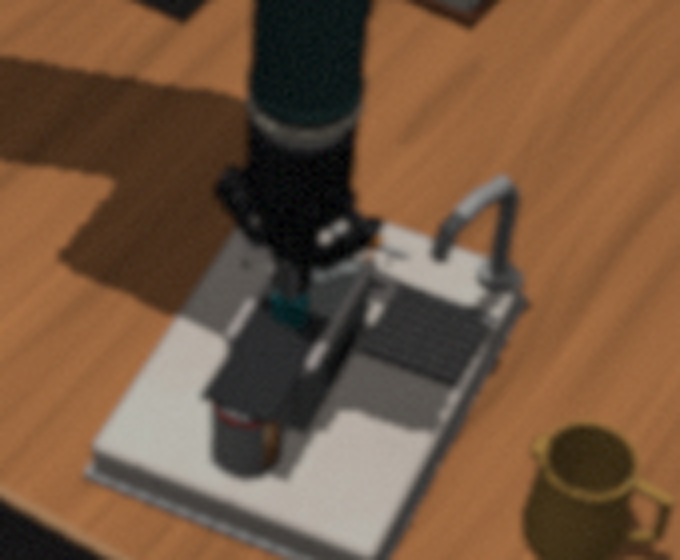

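The tips really sit about 27 mm above the reported TCP: the shut fingers are just above the teal block, and open they measure +39 mm. I'll descend by that much and watch the force.

```bash
python3 -m creep '0 0 0 0 0 0 .6;0 0 0 0 0 0 .6;0 0 0 0 0 0 .6;0 0 0 0 0 0 .6;0 0 0 0 0 0 .6'
python3 -m creep '0 0 0 0 0 12 .6;0 0 0 0 0 11 .6;0 0 0 0 0 0 0;0 0 0 0 0 0 0;0 0 0 0 0 0 0'
python3 -m creep '0 0 0 0 0 0 0;0 0 0 0 0 0 0;0 0 0 0 0 0 0;0 0 0 0 0 0 0'
```

```text
t: 4.35
eef_pos: [0.5337, 0.125, 0.1252]
ee_rot: [-0.0, 0.652, 0.758, 0.0]
ft_force: [0.2, 0.7, 0.3]
finger_gap: 0.0513
finger_force: 0.0
t: 4.85
eef_pos: [0.5332, 0.125, 0.1014]
ee_rot: [-0.0, 0.652, 0.758, -0.0]
ft_force: [2.0, -0.2, -10.0]
finger_gap: 0.0249
finger_force: 42.7
t: 5.25
eef_pos: [0.5332, 0.125, 0.1015]
ee_rot: [-0.0, 0.652, 0.758, -0.0]
ft_force: [3.5, 0.7, -18.7]
finger_gap: 0.0252
finger_force: 41.7
```

```bash
python3 -m creep '0 0 0 15 0 0 0;0 0 0 18 0 0 0;0 0 0 18 0 0 0;0 0 0 15 0 0 0;0 0 0 3 0 0 0'
python3 -m creep '0 0 0 2 0 0 0;0 0 0 1 0 0 0;0 0 0 0 0 0 0'
python3 -m creep '0 0 0 0 0 0 .6;0 0 0 0 0 0 .6;0 0 0 0 0 0 .6;0 0 0 0 0 0 .6'
```

```text
t: 5.75
eef_pos: [0.5227, 0.1915, 0.1015]
ee_rot: [0.002, 0.651, 0.759, -0.003]
ft_force: [6.8, -18.6, -20.6]
finger_gap: 0.0247
finger_force: 41.7
t: 6.05
eef_pos: [0.5227, 0.1915, 0.1015]
ee_rot: [0.003, 0.651, 0.759, -0.004]
ft_force: [6.5, -19.7, -19.2]
finger_gap: 0.0245
finger_force: 41.7
t: 6.45
eef_pos: [0.5235, 0.197, 0.1033]
ee_rot: [0.0, 0.652, 0.759, 0.001]
ft_force: [0.5, -0.2, -0.4]
finger_gap: 0.0513
finger_force: 0.0
```

```bash
python3 -m creep '0 0 0 0 0 -40 .7;0 0 0 0 0 -40 .7;0 0 0 -35 0 -40 .7;0 0 0 -35 0 0 .7;0 0 0 -35 0 0 .7'
python3 - <<'E'
from h import *
go([.5334,.1249,.2])
c=r.capture('wrist');pickle.dump(c,open('w3.pkl','wb'));cv2.imwrite('pics/w3.png',c['img'])
H,S,V=cv2.split(cv2.cvtColor(c['img'],cv2.COLOR_BGR2HSV));P=cloud(c)
m=(H>80)&(H<100)&(S>80)&(abs(P[...,2]-.146)<.006);m[250:]=0
q=P[m];print('teal top',con(q.mean(0)),m.sum())
E
```

```text
t: 6.95
eef_pos: [0.5397, 0.0942, 0.2223]
ee_rot: [0.002, 0.651, 0.759, 0.002]
ft_force: [1.2, -0.0, -2.2]
finger_gap: 0.0599
finger_force: 0.0
shift mm [31.3 -1.7 22.3] len 38.5 turn [ 0.0048  0.0002 -0.0034] t 6.95 tcp [0.5397 0.0942 0.2223] con [  2.2 -74.4]
teal top [ 0.79715284 22.79272062] 1171
```

View pics/w3.png

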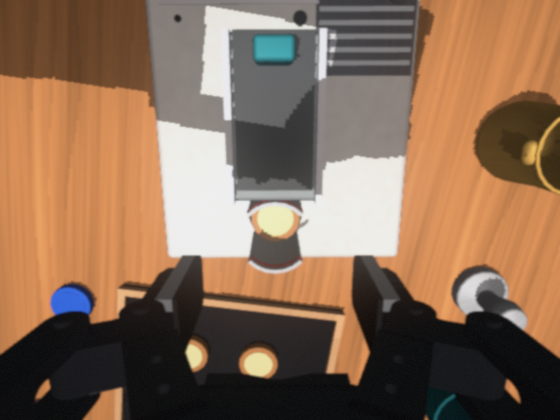

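The shutter is open with its grip at (274,47) and the tube mouth is clear at (275,237). A pod lies in it at (275,219), and two tray pods show at (190,355) and (258,363).

Run:
```python
from h import *
c=pickle.load(open('w3.pkl','rb'));P=cloud(c)
print('pod z',np.percentile(P[212:226,265:286,2],[10,50,90]).round(4))
m=(abs(P[...,2]-.114)<.005);m[:201]=0;m[285:]=0;m[:,:225]=0;m[:,330:]=0
q=np.array([con(p) for p in P[m]]);print(m.sum(),q.min(0),q.max(0))
# circle fit
A=np.c_[2*q,np.ones(len(q))];s=np.linalg.lstsq(A,(q**2).sum(1),rcond=None)[0];print('tube',s[:2],np.sqrt(s[2]+s[:2]@s[:2]))
H,S,V=cv2.split(cv2.cvtColor(c['img'],cv2.COLOR_BGR2HSV))
w=(S<60)&(V>150);w[:195]=0;w[280:]=0;
for v,u in((268,275),(205,275)): print(v,P[v-4:v+5,u].round(3).tolist())
mm=(P[...,2]>.05)&(P[...,2]<.075);mm[:200]=0;mm[255:]=0;mm[:,:240]=0;mm[:,310:]=0
q=np.array([con(p) for p in P[mm]]);print('pod extents',q.min(0),q.max(0),np.percentile(P[mm][:,2],[5,50,95]))
```

```text
pod z [0.0622 0.063  0.064 ]
710 [ -29.13416178 -141.91009701] [ 22.95347669 -80.5615001 ]
tube [   0.62140797 -111.11241785] 28.09844945379819
268 [[0.548, 0.031, 0.104], [0.548, 0.031, 0.107], [0.548, 0.031, 0.108], [0.548, 0.03, 0.109], [0.548, 0.03, 0.111], [0.548, 0.031, 0.114], [0.548, 0.03, 0.114], [0.548, 0.03, 0.115], [0.549, 0.028, 0.114]]
205 [[0.54, 0.086, 0.112], [0.54, 0.086, 0.115], [0.54, 0.085, 0.114], [0.54, 0.085, 0.115], [0.54, 0.084, 0.116], [0.543, 0.068, 0.061], [0.543, 0.068, 0.064], [0.543, 0.067, 0.064], [0.543, 0.066, 0.062]]
pod extents [ -21.19418239 -139.19913156] [ 24.00057819 -99.58636418] [0.05581275 0.06293215 0.07072859]
```

```bash
cat >> h.py <<'E'
def pods(c,z=.017):
    H,S,V=cv2.split(cv2.cvtColor(c['img'],cv2.COLOR_BGR2HSV))
    m=((H>6)&(H<36)&(V>110)&(S>40)).astype(np.uint8);P=cloud(c)
    m&=((P[...,2]>.008)&(P[...,2]<.026)).astype(np.uint8)
    return [(ce.round(1),a,ray(c,*ce,z).round(4)) for ce,a in blobs(m,40)]
E
python3 - <<'E'
from h import *
c=pickle.load(open('w3.pkl','rb'));P=cloud(c);n=(c['range_z']>0)&(c['range_z']<.16);n[:, :100]=0;n[:,450:]=0
print('tip zrel@60mm',np.percentile((P[...,2]-.2223)[n],[0,.5,1,2]),wor(.7,-110.5))
c=r.capture('top')
for p in pods(c): 
    if p[2][1]<0: print(p)
go([.553,-.134,.10])
E
```

```text
tip zrel@60mm [0.0310951  0.03501754 0.03690094 0.0398126 ] [0.5438632  0.05825118]
(array([360.6, 224.4]), np.int32(1566), array([ 0.5126, -0.2069,  0.017 ]))
(array([357.8, 203.3]), np.int32(259), array([ 0.5647, -0.2022,  0.017 ]))
(array([388.9, 203.3]), np.int32(265), array([ 0.564 , -0.2775,  0.017 ]))
(array([329.7, 208.3]), np.int32(263), array([ 0.5527, -0.1335,  0.017 ]))
(array([393.8, 240.2]), np.int32(279), array([ 0.4737, -0.2841,  0.017 ]))
(array([331.2, 241.7]), np.int32(280), array([ 0.4709, -0.1347,  0.017 ]))
(array([361.2, 242.8]), np.int32(282), array([ 0.4679, -0.2062,  0.017 ]))
shift mm [-224.7  -20.   121.3] len 256.1 turn [ 0.002   0.0017 -0.0078] t 7.05 tcp [0.5393 0.0914 0.221 ] con [  1.4 -77.1]
```

```bash
python3 -m creep '0 0 -.008 -45 -4 0 .75;0 0 0 -45 -4 20 .75;0 0 0 -45 -4 33 .75;0 0 0 -45 -4 34 .75;0 0 0 -45 -4 34 .75'
python3 -m creep '0 0 0 0 0 0 .75'
python3 - <<'E'
from h import *
c=r.capture('wrist');cv2.imwrite('pics/w4.png',c['img'])
for p in pods(c): print(p)
go([.5527,-.1335,-.022])
E
```

```text
t: 7.55
eef_pos: [0.5533, -0.1163, 0.1097]
ee_rot: [0.0, 0.649, 0.761, 0.001]
ft_force: [0.5, 0.0, 0.1]
finger_gap: 0.0638
finger_force: 0.0
t: 7.65
eef_pos: [0.551, -0.1184, 0.1067]
ee_rot: [-0.002, 0.65, 0.76, -0.001]
ft_force: [-1.2, 1.4, 0.3]
finger_gap: 0.0639
finger_force: 0.0
(array([207.3, 156.4]), np.int32(9007), array([ 0.4983, -0.0967,  0.017 ]))
(array([166.1, 203.7]), np.int32(1528), array([ 0.4727, -0.135 ,  0.017 ]))
(array([278., 219.]), np.int32(1480), array([ 0.5536, -0.1339,  0.017 ]))
(array([137.6, 281.2]), np.int32(467), array([ 0.456 , -0.1993,  0.017 ]))
(array([279. , 304.8]), np.int32(1324), array([ 0.5651, -0.2023,  0.017 ]))
(array([363. , 359.1]), np.int32(587), array([ 0.6395, -0.24  ,  0.017 ]))
(array([266.5, 371.4]), np.int32(404), array([ 0.5645, -0.2639,  0.017 ]))
shift mm [-17.2  -1.  130.2] len 131.4 turn [-0.0033 -0.0022 -0.0003] t 7.7 tcp [ 0.5515 -0.1165  0.1083] con [ -18.9 -284.3]
```

View pics/w4.png

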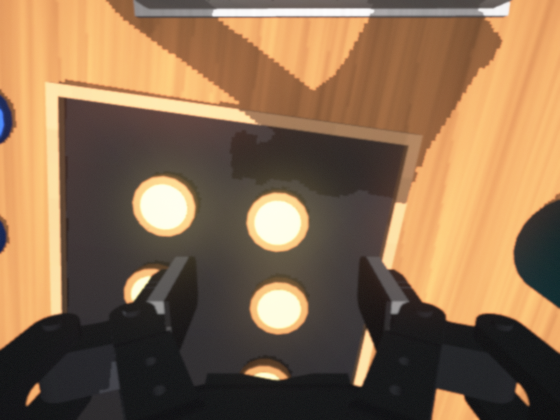

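The target pod is at (278,219), with its neighbours at (166,204) and (279,305). The wrist and top views agree to 1 mm.

```bash
python3 -m creep '0 0 0 -17.5 0 30 .75;0 0 0 0 0 40 .75;0 0 0 0 0 30 .75;0 0 0 0 0 20 .75;0 0 0 0 0 5 .75' 
python3 -m creep '0 0 0 0 0 0 .75;0 0 0 0 0 3 .75;0 0 0 0 0 0 .75'
python3 -c "
from h import *
go([.5533,-.1338,-.022])"
```

```text
t: 8.2
eef_pos: [0.5546, -0.1308, -0.016]
ee_rot: [-0.002, 0.648, 0.761, -0.0]
ft_force: [-0.4, 0.6, -0.2]
finger_gap: 0.0641
finger_force: 0.0
t: 8.5
eef_pos: [0.5567, -0.1329, -0.0166]
ee_rot: [0.001, 0.649, 0.761, 0.0]
ft_force: [0.0, -0.0, 0.4]
finger_gap: 0.0639
finger_force: 0.0
shift mm [-0.4 -3.5  5.4] len 6.4 turn [0.002  0.0009 0.0034] t 8.5 tcp [ 0.5567 -0.1329 -0.0166] con [ -16.4 -301.3]
```

```bash
python3 -m creep '0 0 0 -.5 -3 4 .7;0 0 0 0 0 2.5 .65;0 0 0 0 0 0 .65;0 0 0 0 0 0 .62;0 0 0 0 0 0 .62' 
python3 -m creep '0 0 0 0 0 0 .3;0 0 0 0 0 0 .3;0 0 0 0 0 0 .3;0 0 0 0 0 0 .3;0 0 0 0 0 0 .3' 40
python3 -c "
from h import *
go([.5533,-.1338,-.022])"
```

```text
t: 9.0
eef_pos: [0.5528, -0.1341, -0.0236]
ee_rot: [0.0, 0.649, 0.761, 0.0]
ft_force: [-2.3, -0.0, 8.0]
finger_gap: 0.053
finger_force: 3.4
t: 9.5
eef_pos: [0.5541, -0.1346, -0.0221]
ee_rot: [0.001, 0.649, 0.761, 0.001]
ft_force: [-2.0, 2.0, 19.7]
finger_gap: 0.0443
finger_force: 46.7
shift mm [ 0.9 -0.7 -0.1] len 1.1 turn [0.0027 0.0015 0.0028] t 9.5 tcp [ 0.5541 -0.1346 -0.0221] con [ -19.1 -302.6]
```

Pod held (gap 44.3 mm). I'll lift it and carry it to the tube.

```bash
python3 -m creep '0 0 0 0 0 -25 .3;0 0 0 0 0 -40 .3;0 0 0 0 0 -40 .3;0 0 0 0 0 -35 .3;0 0 0 0 0 0 .3' 60
python3 -c "
from h import *
go([*wor(.7,-110.5),.115])"
```

```text
t: 10.0
eef_pos: [0.5563, -0.1354, 0.1208]
ee_rot: [0.004, 0.649, 0.761, 0.002]
ft_force: [1.2, -0.4, 0.4]
finger_gap: 0.0433
finger_force: 61.0
shift mm [193.2  18.2   5.1] len 194.1 turn [0.0084 0.0046 0.0028] t 10.0 tcp [ 0.5563 -0.1354  0.1208] con [ -17.1 -303.7]
```

```bash
python3 -m creep '.004 .002 0 45 4 0 .3;.004 .002 0 50 5 0 .3;0 0 .003 50 5 0 .3;0 0 0 40 4 0 .3;0 0 0 8 0 0 .3'
python3 -m creep '0 0 0 0 0 0 .3;0 0 0 0 0 0 .3;0 0 0 0 0 0 .3'
python3 - <<'E'
from h import *
go([*wor(.7,-110.5),.115])
c=r.capture('wrist');pickle.dump(c,open('w5.pkl','wb'));cv2.imwrite('pics/w5.png',c['img'])
E
```

```text
t: 10.5
eef_pos: [0.5386, 0.0628, 0.1153]
ee_rot: [-0.005, 0.649, 0.761, -0.002]
ft_force: [0.1, -0.7, -0.3]
finger_gap: 0.0438
finger_force: 61.0
t: 10.8
eef_pos: [0.5402, 0.0576, 0.1159]
ee_rot: [-0.004, 0.65, 0.76, -0.002]
ft_force: [-0.5, -0.1, 0.9]
finger_gap: 0.0433
finger_force: 61.0
shift mm [0.1 3.7 0.9] len 3.8 turn [-0.0082 -0.0037 -0.0015] t 10.8 tcp [0.5402 0.0576 0.1159] con [  -3.  -110.6]
```

View pics/w5.png

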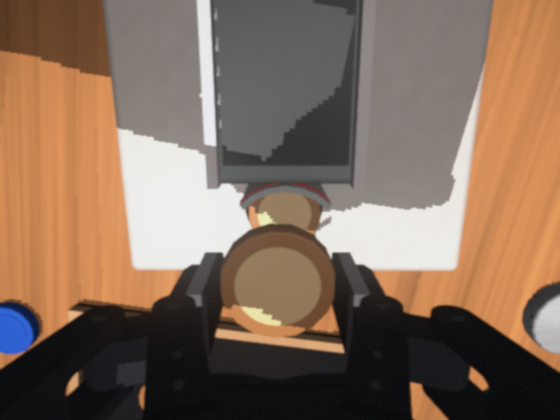

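The held pod is at (278,280) between the pads, with the tube mouth just behind it at (286,210).

```bash
cat >> h.py <<'E'
def held(c):
    P=cloud(c);H,S,V=cv2.split(cv2.cvtColor(c['img'],cv2.COLOR_BGR2HSV));z0=r.observe()['eef_pos'][2]
    m=(abs(P[...,2]-z0-.038)<.015)&(S>60);m[:,:218]=0;m[:,338:]=0;m[:220]=0;m[345:]=0
    q=P[m];A=np.c_[q[:,:2],np.ones(len(q))];k=np.linalg.lstsq(A,q[:,2],rcond=None)[0]
    pts=np.array([con(p) for p in q]).astype(np.float32)
    (cc,rad)=cv2.minEnclosingCircle(pts);mm=np.percentile(pts,[1,99],axis=0)
    print('held n',len(q),'circ',np.round(cc,1),round(rad,1),'mid',mm.mean(0).round(1),'z',np.median(q[:,2]).round(4),'slope',k[:2].round(3),'tcp',con(r.observe()['eef_pos']).round(1),z0)
E
python3 - <<'E'
from h import *
held(pickle.load(open('w5.pkl','rb')))
E
```

```text
held n 10610 circ [  -2.4 -113.4] 24.2 mid [  -2.6 -111.5] z 0.1557 slope [-0.005 -0.034] tcp [  -3.  -110.6] 0.11594627157426045
```

```bash
python3 -m creep '-.008 -.004 0 1 3.5 10 .3;0 0 0 0 0 0 .3;0 0 0 0 0 10 .3;0 0 0 0 0 0 .3' 
python3 -c "
from h import *
go([*wor(.7,-110),.036])"
```

```text
t: 11.25
eef_pos: [0.5424, 0.06, 0.095]
ee_rot: [-0.001, 0.65, 0.76, -0.001]
ft_force: [-0.2, 0.5, 0.4]
finger_gap: 0.0429
finger_force: 61.0
shift mm [-1.5  1.3 59. ] len 59.0 turn [-0.0021 -0.0004 -0.0008] t 11.25 tcp [0.5424 0.06   0.095 ] con [  -0.5 -108.5]
```

```bash
python3 -m creep '0 0 0 -1 1.2 15 .3;0 0 0 0 0 15 .3;0 0 0 0 0 13 .3;0 0 0 0 0 10 .3;0 0 0 0 0 3 .3' 
python3 -m creep '0 0 0 0 0 2 .3;0 0 0 0 0 0 .3'
python3 -c "
from h import *
go([*wor(.7,-110),.036])"
```

```text
t: 11.75
eef_pos: [0.5437, 0.0597, 0.0389]
ee_rot: [-0.001, 0.65, 0.76, -0.001]
ft_force: [-0.4, 0.4, 1.1]
finger_gap: 0.0432
finger_force: 61.0
t: 11.95
eef_pos: [0.5448, 0.0598, 0.0382]
ee_rot: [0.0, 0.65, 0.76, 0.0]
ft_force: [0.9, 0.1, -0.2]
finger_gap: 0.0438
finger_force: 61.0
shift mm [-0.9 -1.1  2.2] len 2.6 turn [ 0.0002 -0.0001 -0.    ] t 11.95 tcp [0.5448 0.0598 0.0382] con [   1.8 -109.1]
```

```bash
python3 -m creep '0 0 0 0 0 3 .3;0 0 0 0 0 0 .55;0 0 0 0 0 0 .68;0 0 0 0 0 0 .68;0 0 0 0 0 0 .68' 
python3 -m creep '0 0 0 0 0 -20 .68;0 0 0 0 0 -35 .68;0 0 0 0 0 -35 .68;0 0 0 -40 0 0 .72;0 0 0 0 0 0 .72'
python3 - <<'E'
from h import *
c=r.capture('wrist');pickle.dump(c,open('w6.pkl','wb'));P=cloud(c)
m=(P[...,2]>.066)&(P[...,2]<.082)
q=np.array([con(p) for p in P[m]]);k=(abs(q[:,0])<24)&(abs(q[:,1]+110)<24);q=P[m][k]
print('tube top pod',k.sum(),np.percentile(q[:,2],[5,50,95]) if k.sum() else 0)
A=np.c_[q[:,:2],np.ones(len(q))];print(np.linalg.lstsq(A,q[:,2],rcond=None)[0])
for p in pods(r.capture('top')): 
    if p[2][1]<0: print(p)
go([.5651,-.2023,.02])
E
```

```text
t: 12.45
eef_pos: [0.5447, 0.0598, 0.0353]
ee_rot: [0.0, 0.65, 0.76, 0.0]
ft_force: [0.7, 0.1, -0.3]
finger_gap: 0.0581
finger_force: 0.0
t: 12.95
eef_pos: [0.5532, 0.0172, 0.1269]
ee_rot: [0.002, 0.65, 0.76, 0.001]
ft_force: [0.1, 0.2, 0.7]
finger_gap: 0.0617
finger_force: 0.0
tube top pod 4755 [0.07256958 0.07388209 0.07507395]
[ 0.00081551 -0.00342238  0.07361227]
(array([360.5, 224.5]), np.int32(1560), array([ 0.5123, -0.2065,  0.017 ]))
(array([357.8, 203.3]), np.int32(259), array([ 0.5647, -0.2022,  0.017 ]))
(array([388.9, 203.3]), np.int32(265), array([ 0.564 , -0.2775,  0.017 ]))
(array([393.7, 240.2]), np.int32(278), array([ 0.4737, -0.2839,  0.017 ]))
(array([331.1, 241.7]), np.int32(279), array([ 0.4708, -0.1346,  0.017 ]))
(array([361.2, 242.7]), np.int32(278), array([ 0.468 , -0.2062,  0.017 ]))
shift mm [-221.6  -19.9  105.1] len 246.1 turn [ 0.0001 -0.0003 -0.0018] t 13.05 tcp [0.5507 0.0197 0.1252] con [   1.5 -149.6]
```

The third pod lies flat in the tube, with its top at z 0.074 and no slope. On to the next one.

```bash
python3 -m creep '0 0 0 -45 -4 0 .72;0 0 0 -45 -4 15 .72;0 0 0 -45 -4 30 .72;0 0 0 -45 -4 30 .72;0 0 0 -42 -4 30 .72'
python3 -m creep '0 0 0 0 0 0 .72;0 0 0 0 0 0 .72;0 0 0 0 0 0 .72;0 0 0 0 0 0 .72'
python3 -c "
from h import *
go([.5649,-.2023,-.0205])"
```

```text
t: 13.55
eef_pos: [0.5647, -0.1942, 0.0244]
ee_rot: [-0.0, 0.65, 0.76, 0.0]
ft_force: [0.8, 0.1, -0.7]
finger_gap: 0.0614
finger_force: 0.0
t: 13.95
eef_pos: [0.5654, -0.1922, 0.0266]
ee_rot: [0.0, 0.649, 0.761, 0.0]
ft_force: [0.3, 0.3, -0.2]
finger_gap: 0.0617
finger_force: 0.0
shift mm [-9.9 -2.1 47.1] len 48.2 turn [0.0007 0.     0.0016] t 13.95 tcp [ 0.5654 -0.1922  0.0266] con [ -17.  -361.2]
```

```bash
python3 -m creep '0 0 0 -10 -2 10 .72;0 0 0 0 0 14 .72;0 0 0 0 0 14 .72;0 0 0 0 0 6 .72;0 0 0 0 0 0 .72'
python3 -m creep '0 0 0 0 0 0 .72;0 0 0 0 0 0 .72'
python3 -c "
from h import *
go([.5649,-.2023,-.0205])"
```

```text
t: 14.45
eef_pos: [0.5631, -0.2031, -0.02]
ee_rot: [-0.002, 0.65, 0.76, -0.0]
ft_force: [-0.2, -0.4, 0.2]
finger_gap: 0.0615
finger_force: 0.0
t: 14.65
eef_pos: [0.5649, -0.204, -0.0179]
ee_rot: [0.0, 0.65, 0.76, 0.0]
ft_force: [-0.2, -0.3, 0.2]
finger_gap: 0.0612
finger_force: 0.0
shift mm [1.7 0.2 2.6] len 3.1 turn [ 0.0005  0.0003 -0.    ] t 14.65 tcp [ 0.5649 -0.204  -0.0179] con [ -19.3 -372.9]
```

```bash
python3 -m creep '0 0 0 1.5 0 3 .6;0 0 0 0 0 0 .3;0 0 0 0 0 0 .3;0 0 0 0 0 0 .3;0 0 0 0 0 0 .3' 60
python3 -m creep '0 0 0 0 0 -25 .3;0 0 0 0 0 -40 .3;0 0 0 0 0 -40 .3;0 0 0 0 0 -33 .3;0 0 0 0 0 0 .3'
python3 -m creep '0 0 0 0 0 0 .3'
python3 -c "
from h import *
go([*wor(.7,-110.5),.118])"
```

```text
t: 15.15
eef_pos: [0.5646, -0.2024, -0.0206]
ee_rot: [0.0, 0.65, 0.76, 0.0]
ft_force: [-0.8, 1.9, 5.5]
finger_gap: 0.0436
finger_force: 60.9
t: 15.65
eef_pos: [0.5678, -0.2041, 0.1218]
ee_rot: [0.005, 0.65, 0.76, 0.001]
ft_force: [0.5, -0.0, 0.2]
finger_gap: 0.043
finger_force: 61.0
t: 15.75
eef_pos: [0.5647, -0.2026, 0.1174]
ee_rot: [0.001, 0.65, 0.76, 0.0]
ft_force: [-0.1, 0.7, -0.8]
finger_gap: 0.044
finger_force: 44.4
shift mm [260.9  19.9  -0.8] len 261.7 turn [ 0.0014  0.001  -0.0001] t 15.75 tcp [ 0.5647 -0.2026  0.1174] con [ -19.2 -371.4]
```

```bash
python3 -m creep '0 0 0 0 0 0 .3;0 0 0 0 0 0 .3;0 0 0 0 0 0 .3;0 0 0 0 0 0 .3;0 0 0 0 0 0 .3' 60
python3 - <<'E'
from h import *
c=r.capture('wrist');pickle.dump(c,open('w7.pkl','wb'));held(c)
for p in pods(r.capture('top')): 
    if p[2][1]<0: print(p)
go([*wor(.7,-110.5),.118])
E
```

```text
t: 16.25
eef_pos: [0.5641, -0.2023, 0.1162]
ee_rot: [-0.0, 0.65, 0.76, -0.0]
ft_force: [-0.6, 0.0, -0.1]
finger_gap: 0.0433
finger_force: 62.1
held n 10267 circ [ -19.7 -371.7] 25.0 mid [ -19.7 -372.9] z 0.1547 slope [ 0.005 -0.046] tcp [ -19.7 -371.1] 0.11644733559968191
(array([308.3, 214.6]), np.int32(531), array([ 0.5374, -0.0811,  0.017 ]))
(array([417.4, 190.5]), np.int32(115), array([ 0.5953, -0.3483,  0.017 ]))
shift mm [260.6  20.3  -1.4] len 261.4 turn [-0.0002 -0.0002 -0.    ] t 16.35 tcp [ 0.5643 -0.2024  0.1166] con [ -19.6 -371.1]
```

The grip slackened briefly but has recovered, and the pod is still held as before. Carrying on.

```bash
python3 -m creep '0 0 0 45 4 0 .3;0 0 0 48 4 0 .3;0 0 0 48 4 0 .3;0 0 0 48 4 0 .3;0 0 0 45 4 0 .3'
python3 -m creep '0 0 0 25 0 0 .3;0 0 0 0 0 0 .3;0 0 0 0 0 0 .3;0 0 0 0 0 0 .3'
python3 -c "
from h import *
go([*wor(.7,-109.8),.118])"
```

```text
t: 16.85
eef_pos: [0.5474, 0.0338, 0.117]
ee_rot: [0.0, 0.65, 0.76, 0.0]
ft_force: [-0.2, 0.7, -0.4]
finger_gap: 0.0433
finger_force: 62.1
t: 17.25
eef_pos: [0.5442, 0.0556, 0.1169]
ee_rot: [0.0, 0.65, 0.76, -0.0]
ft_force: [-0.5, 0.2, -0.9]
finger_gap: 0.0433
finger_force: 62.1
shift mm [ 3.4  0.  -1.1] len 3.5 turn [ 0.0004  0.0005 -0.0006] t 17.25 tcp [0.5442 0.0556 0.1169] con [   0.7 -113.2]
```

```bash
python3 -m creep '0 0 0 3.5 0 8 .3;0 0 0 0 0 0 .3;0 0 0 0 0 15 .3;0 0 0 0 0 15 .3;0 0 0 0 0 15 .3'
python3 -m creep '0 0 0 0 0 10 .3;0 0 0 0 0 6 .3;0 0 0 0 0 0 .3;0 0 0 0 0 0 .3'
python3 -c "
from h import *
go([*wor(.7,-109.8),.0465])"
```

```text
t: 17.75
eef_pos: [0.5434, 0.0594, 0.0631]
ee_rot: [-0.0, 0.65, 0.76, -0.0]
ft_force: [0.1, -1.0, -0.8]
finger_gap: 0.0431
finger_force: 62.1
t: 18.15
eef_pos: [0.5436, 0.0599, 0.048]
ee_rot: [0.0, 0.65, 0.76, 0.0]
ft_force: [0.9, 0.0, -0.6]
finger_gap: 0.0436
finger_force: 62.4
shift mm [-1.   0.   1.5] len 1.8 turn [ 0.0003  0.     -0.0002] t 18.15 tcp [0.5436 0.0599 0.048 ] con [   0.7 -108.8]
```

```bash
python3 -m creep '0 0 0 0 0 1.5 .3;0 0 0 0 0 0 .55;0 0 0 0 0 0 .68;0 0 0 0 0 0 .68;0 0 0 0 0 0 .68' 
python3 -m creep '0 0 0 0 0 -20 .68;0 0 0 0 0 -35 .68;0 0 0 0 0 -25 .68;0 0 0 -40 0 0 .72;0 0 0 0 0 0 .72'
python3 - <<'E'
from h import *
c=r.capture('wrist');pickle.dump(c,open('w6.pkl','wb'));P=cloud(c)
m=(P[...,2]>.076)&(P[...,2]<.095)
q=np.array([con(p) for p in P[m]]);k=(abs(q[:,0])<24)&(abs(q[:,1]+110)<24);q=P[m][k]
print('tube top pod',k.sum(),np.percentile(q[:,2],[5,50,95]) if k.sum() else 0)
A=np.c_[q[:,:2],np.ones(len(q))];print(np.linalg.lstsq(A,q[:,2],rcond=None)[0])
for p in pods(r.capture('top')): 
    if p[2][1]<0: print(p)
go([.5642,-.2777,.02])
E
```

```text
t: 18.65
eef_pos: [0.5433, 0.0601, 0.0464]
ee_rot: [0.0, 0.65, 0.76, 0.0]
ft_force: [0.1, 0.3, -0.2]
finger_gap: 0.058
finger_force: 0.0
t: 19.15
eef_pos: [0.5515, 0.0174, 0.1277]
ee_rot: [0.002, 0.65, 0.76, 0.0]
ft_force: [0.3, 0.1, -0.4]
finger_gap: 0.0615
finger_force: 0.0
tube top pod 5234 [0.08355504 0.08489966 0.08617028]
[ 0.00190349 -0.00930777  0.08441071]
(array([360.3, 224.4]), np.int32(1569), array([ 0.5126, -0.2061,  0.017 ]))
(array([388.9, 203.3]), np.int32(267), array([ 0.5639, -0.2776,  0.017 ]))
(array([393.7, 240.2]), np.int32(279), array([ 0.4737, -0.2839,  0.017 ]))
(array([331.1, 241.7]), np.int32(280), array([ 0.4708, -0.1346,  0.017 ]))
(array([361.1, 242.8]), np.int32(278), array([ 0.468 , -0.2062,  0.017 ]))
shift mm [-296.5  -31.2  106.3] len 316.5 turn [ 0.     -0.0003 -0.0018] t 19.25 tcp [0.5495 0.02   0.1264] con [   0.3 -149.2]
```

Four pods are now in the tube, flat (top 0.0849). The next target is the pod at (0.564, -0.278).

```bash
python3 -m creep '0 0 0 -47 -5 0 .72;0 0 0 -48 -5 10 .72;0 0 0 -48 -5 10 .72;0 0 0 -48 -5 10 .72;0 0 0 -48 -5 10 .72'
python3 -m creep '0 0 0 -40 -4 25 .72;0 0 0 -20 -2 30 .72;0 0 0 0 0 10 .72;0 0 0 0 0 0 .72;0 0 0 0 0 0 .72'
python3 -c "
from h import *
go([.5641,-.2777,-.0205])"
```

```text
t: 19.75
eef_pos: [0.5615, -0.22, 0.0853]
ee_rot: [-0.001, 0.65, 0.76, 0.0]
ft_force: [0.9, 0.3, -0.6]
finger_gap: 0.0616
finger_force: 0.0
t: 20.25
eef_pos: [0.5652, -0.2779, 0.0214]
ee_rot: [-0.001, 0.649, 0.76, 0.0]
ft_force: [0.1, 0.4, 0.1]
finger_gap: 0.0619
finger_force: 0.0
shift mm [ 0.3 -1.  41.9] len 41.9 turn [-0.0007 -0.0013  0.001 ] t 20.25 tcp [ 0.5652 -0.2779  0.0214] con [ -30.4 -445.9]
```

```bash
python3 -m creep '0 0 0 0 -1 14 .72;0 0 0 0 0 14 .72;0 0 0 0 0 10 .72;0 0 0 0 0 2 .72;0 0 0 0 0 0 .72'
python3 -c "
from h import *
go([.5641,-.2777,-.0205])"
```

```text
t: 20.75
eef_pos: [0.5639, -0.2794, -0.0195]
ee_rot: [-0.001, 0.65, 0.76, -0.0]
ft_force: [-0.1, 0.2, 0.9]
finger_gap: 0.0615
finger_force: 0.0
shift mm [1.6 0.5 1. ] len 2.0 turn [-0.0011 -0.0011  0.0001] t 20.75 tcp [ 0.5639 -0.2794 -0.0195] con [ -32.  -447.1]
```

```bash
python3 -m creep '0 0 0 1.5 0 1.5 .6;0 0 0 0 0 0 .3;0 0 0 0 0 0 .3;0 0 0 0 0 0 .3;0 0 0 0 0 0 .3' 60
python3 -m creep '0 0 0 0 0 -25 .3;0 0 0 0 0 -40 .3;0 0 0 0 0 -40 .3;0 0 0 0 0 -33 .3;0 0 0 0 0 0 .3'
python3 -m creep '0 0 0 45 5 0 .3;0 0 0 48 5 0 .3;0 0 0 48 5 0 .3;0 0 0 48 5 0 .3;0 0 0 48 5 0 .3'
python3 -c "
from h import *
go([*wor(.7,-110),.118]);held(r.capture('wrist'))"
```

```text
t: 21.25
eef_pos: [0.5646, -0.2786, -0.0195]
ee_rot: [0.001, 0.65, 0.76, 0.0]
ft_force: [0.0, 0.8, 6.5]
finger_gap: 0.0431
finger_force: 61.3
t: 21.75
eef_pos: [0.5674, -0.2805, 0.123]
ee_rot: [0.005, 0.65, 0.76, 0.001]
ft_force: [0.8, -0.6, -0.3]
finger_gap: 0.0435
finger_force: 61.0
t: 22.25
eef_pos: [0.5509, -0.0386, 0.1168]
ee_rot: [-0.001, 0.65, 0.76, -0.0]
ft_force: [0.4, 0.1, -0.5]
finger_gap: 0.0432
finger_force: 61.0
shift mm [97.2  8.1 -1.2] len 97.6 turn [-0.0013 -0.0006 -0.0006] t 22.25 tcp [ 0.5509 -0.0386  0.1168] con [  -7.4 -207.2]
held n 10678 circ [  -7.3 -207.5] 25.1 mid [  -7.4 -208.4] z 0.1542 slope [ 0.004 -0.041] tcp [  -8.1 -199.7] 0.11654567310340255
```

```bash
python3 -m creep '0 0 0 45 4 0 .3;0 0 0 38 3 0 .3;0 0 0 0 0 0 .3;0 0 0 0 0 0 .3;0 0 0 0 0 0 .3'
python3 -c "
from h import *
go([*wor(.7,-110),.118])"
```

```text
t: 22.8
eef_pos: [0.546, 0.0418, 0.1173]
ee_rot: [-0.0, 0.65, 0.76, -0.0]
ft_force: [1.2, -0.8, -1.2]
finger_gap: 0.043
finger_force: 61.0
shift mm [17.1  0.5 -0.7] len 17.1 turn [-0.0006  0.0004 -0.0003] t 22.8 tcp [0.546  0.0418 0.1173] con [   0.2 -127.1]
```

```bash
python3 -m creep '0 0 0 17 .5 0 .3;0 0 0 0 0 8 .3;0 0 0 0 0 0 .3;0 0 0 0 0 15 .3;0 0 0 0 0 15 .3'
python3 -m creep '0 0 0 0 0 13 .3;0 0 0 0 0 5 .3;0 0 0 0 0 0 .3;0 0 0 0 0 0 .3'
python3 -c "
from h import *
go([*wor(.7,-110),.058])"
```

```text
t: 23.3
eef_pos: [0.5445, 0.0583, 0.0796]
ee_rot: [0.0, 0.65, 0.76, 0.0]
ft_force: [-0.4, 0.6, -0.4]
finger_gap: 0.0434
finger_force: 61.0
t: 23.7
eef_pos: [0.5442, 0.0594, 0.062]
ee_rot: [0.0, 0.65, 0.76, 0.0]
ft_force: [0.3, -0.2, 0.0]
finger_gap: 0.0431
finger_force: 61.0
shift mm [-0.5 -0.5  4. ] len 4.1 turn [ 0.0002  0.     -0.0003] t 23.7 tcp [0.5442 0.0594 0.062 ] con [   1.2 -109.5]
```

```bash
python3 -m creep '0 0 0 0 -.5 3.5 .3;0 0 0 0 0 0 .3;0 0 0 0 0 0 .55;0 0 0 0 0 0 .68;0 0 0 0 0 0 .68' 
python3 -m creep '0 0 0 0 0 0 .68;0 0 0 0 0 -20 .68;0 0 0 0 0 -45 .68;0 0 0 -40 0 0 .72;0 0 0 0 0 0 .72'
python3 - <<'E'
from h import *
c=r.capture('wrist');pickle.dump(c,open('w6.pkl','wb'));P=cloud(c)
m=(P[...,2]>.087)&(P[...,2]<.106)
q=np.array([con(p) for p in P[m]]);k=(abs(q[:,0])<22)&(abs(q[:,1]+110)<22);q=P[m][k]
print('tube top pod',k.sum(),np.percentile(q[:,2],[5,50,95]) if k.sum() else 0)
A=np.c_[q[:,:2],np.ones(len(q))];print(np.linalg.lstsq(A,q[:,2],rcond=None)[0])
for p in pods(r.capture('top')): 
    if p[2][1]<0: print(p)
go([.4714,-.1348,.02])
E
```

```text
t: 24.2
eef_pos: [0.5434, 0.0596, 0.0585]
ee_rot: [0.0, 0.65, 0.76, 0.0]
ft_force: [0.2, -0.0, 0.2]
finger_gap: 0.0583
finger_force: 0.0
t: 24.7
eef_pos: [0.5521, 0.0169, 0.1251]
ee_rot: [0.003, 0.65, 0.76, 0.001]
ft_force: [-0.6, 0.4, 0.9]
finger_gap: 0.0617
finger_force: 0.0
tube top pod 5762 [0.09459129 0.09585045 0.09706145]
[ 0.0033834  -0.00859996  0.0944964 ]
(array([360.6, 224.1]), np.int32(1563), array([ 0.5133, -0.2067,  0.017 ]))
(array([393.7, 240.2]), np.int32(278), array([ 0.4736, -0.2839,  0.017 ]))
(array([331.1, 241.7]), np.int32(279), array([ 0.4708, -0.1346,  0.017 ]))
(array([361.1, 242.7]), np.int32(280), array([ 0.468 , -0.2062,  0.017 ]))
shift mm [-140.5 -100.9  103.3] len 201.5 turn [-0.     -0.0003 -0.0017] t 24.8 tcp [0.5495 0.0195 0.1234] con [   0.2 -149.7]
```

Five in and flat. For the last one I'll take the pod at (0.472, -0.135).

```bash
python3 -m creep '0 0 0 -35 -25 0 .72;0 0 0 -35 -25 20 .72;0 0 0 -35 -25 30 .72;0 0 0 -33 -25 30 .72;0 0 0 0 0 20 .72'
python3 -m creep '0 0 0 0 0 0 .72;0 0 0 0 0 0 .72;0 0 0 0 0 0 .72'
python3 -c "
from h import *
go([.472,-.1348,-.0205])"
```

```text
t: 25.3
eef_pos: [0.4699, -0.1311, 0.0233]
ee_rot: [-0.002, 0.651, 0.759, -0.001]
ft_force: [1.1, 0.7, -0.8]
finger_gap: 0.0613
finger_force: 0.0
t: 25.6
eef_pos: [0.4747, -0.1286, 0.0261]
ee_rot: [0.001, 0.649, 0.76, 0.0]
ft_force: [-0.2, -0.5, 0.1]
finger_gap: 0.0616
finger_force: 0.0
shift mm [-5.7 -3.7 46.6] len 47.1 turn [0.0013 0.0005 0.0013] t 25.6 tcp [ 0.4747 -0.1286  0.0261] con [ -96.7 -284.4]
```

```bash
python3 -m creep '0 0 0 -5.5 -3.5 14 .72;0 0 0 0 0 14 .72;0 0 0 0 0 10 .72;0 0 0 0 0 5 .72;0 0 0 0 0 0 .72'
python3 -m creep '0 0 0 0 0 0 .72'
python3 -c "
from h import *
go([.472,-.1348,-.0205])"
```

```text
t: 26.1
eef_pos: [0.4711, -0.1347, -0.0178]
ee_rot: [-0.0, 0.65, 0.76, -0.0]
ft_force: [-0.6, -0.0, 0.1]
finger_gap: 0.0617
finger_force: 0.0
t: 26.2
eef_pos: [0.4714, -0.1351, -0.0173]
ee_rot: [0.0, 0.65, 0.76, 0.0]
ft_force: [-0.1, -0.3, 0.3]
finger_gap: 0.0614
finger_force: 0.0
shift mm [0.2 0.7 3.2] len 3.3 turn [0.0005 0.0002 0.0004] t 26.2 tcp [ 0.4714 -0.1351 -0.0173] con [-100.9 -290.2]
```

```bash
python3 -m creep '0 0 0 0 .5 3 .6;0 0 0 0 0 0 .3;0 0 0 0 0 0 .3;0 0 0 0 0 0 .3;0 0 0 0 0 0 .3' 60
python3 -m creep '0 0 0 0 0 -25 .3;0 0 0 0 0 -40 .3;0 0 0 0 0 -40 .3;0 0 0 0 0 -35 .3;0 0 0 0 0 0 .3'
python3 -m creep '0 0 0 0 0 0 .3;0 0 0 0 0 0 .3'
python3 -c "
from h import *
go([*wor(.7,-110),.12]);held(r.capture('wrist'))"
```

```text
t: 26.7
eef_pos: [0.472, -0.1352, -0.02]
ee_rot: [0.0, 0.65, 0.76, 0.0]
ft_force: [-0.4, 1.4, 5.9]
finger_gap: 0.0434
finger_force: 60.0
t: 27.2
eef_pos: [0.475, -0.1367, 0.1241]
ee_rot: [0.005, 0.65, 0.76, 0.001]
ft_force: [-0.4, -1.1, -0.1]
finger_gap: 0.0435
finger_force: 61.0
t: 27.4
eef_pos: [0.4704, -0.1347, 0.1184]
ee_rot: [-0.001, 0.65, 0.76, -0.0]
ft_force: [-0.2, -0.1, -0.6]
finger_gap: 0.0433
finger_force: 61.0
shift mm [179.7 102.5  -1.6] len 206.9 turn [-0.0017 -0.0011 -0.0001] t 27.4 tcp [ 0.4704 -0.1347  0.1184] con [-101.8 -289.7]
held n 10352 circ [-102.1 -290.5] 24.8 mid [-101.8 -290.6] z 0.1562 slope [ 0.002 -0.041] tcp [-102.  -289.6] 0.1180355321567963
```

```bash
python3 -m creep '0 0 0 34 20 0 .3;0 0 0 38 21 0 .3;0 0 0 38 21 0 .3;0 0 0 38 21 0 .3;0 0 0 33 20 0 .3'
python3 -m creep '0 0 0 0 0 0 .3;0 0 0 0 0 0 .3;0 0 0 0 0 0 .3;0 0 0 0 0 0 .3'
python3 -c "
from h import *
go([*wor(.7,-110),.068])"
```

```text
t: 27.95
eef_pos: [0.5442, 0.0617, 0.1176]
ee_rot: [-0.001, 0.65, 0.76, -0.001]
ft_force: [0.1, -0.5, 0.1]
finger_gap: 0.0433
finger_force: 61.0
t: 28.35
eef_pos: [0.5442, 0.0584, 0.1188]
ee_rot: [-0.001, 0.65, 0.76, -0.001]
ft_force: [-0.3, -0.9, -0.0]
finger_gap: 0.0431
finger_force: 61.0
shift mm [ 0.4 -0.3 50.8] len 50.8 turn [-0.0016 -0.0001 -0.0016] t 28.35 tcp [0.5442 0.0584 0.1188] con [   1.1 -110.4]
```

```bash
python3 -m creep '0 0 0 .5 0 12 .3;0 0 0 0 0 12 .3;0 0 0 0 0 12 .3;0 0 0 0 0 9 .3;0 0 0 0 0 4 .3'
python3 -m creep '0 0 0 0 0 0 .3;0 0 0 0 0 0 .3'
python3 -c "
from h import *
go([*wor(.7,-110),.069])"
```

```text
t: 28.85
eef_pos: [0.544, 0.0601, 0.0689]
ee_rot: [-0.001, 0.65, 0.76, -0.001]
ft_force: [-5.5, 1.0, 32.1]
finger_gap: 0.0431
finger_force: 64.6
t: 29.05
eef_pos: [0.5451, 0.0602, 0.0702]
ee_rot: [-0.0, 0.65, 0.76, 0.0]
ft_force: [0.1, -0.3, -0.3]
finger_gap: 0.0433
finger_force: 61.1
shift mm [-1.2 -1.6  1.2] len 2.3 turn [ 0.     -0.0001  0.    ] t 29.05 tcp [0.5451 0.0602 0.0702] con [   2.3 -108.8]
```

```bash
python3 -m creep '0 0 0 -1 -1.3 .7 .3;0 0 0 0 0 0 .3;0 0 0 0 0 0 .55;0 0 0 0 0 0 .68;0 0 0 0 0 0 .68' 
python3 -m creep '0 0 0 0 0 0 .68;0 0 0 0 0 -20 .68;0 0 0 0 0 -35 .68;0 0 0 30 0 0 .68;0 0 0 0 0 0 .68'
python3 - <<'E'
from h import *
c=r.capture('wrist');cv2.imwrite('pics/w8.png',c['img']);P=cloud(c)
m=(P[...,2]>.097)&(P[...,2]<.116)
q=np.array([con(p) for p in P[m]]);k=(abs(q[:,0])<20)&(abs(q[:,1]+110)<20);q=P[m][k]
print('tube top pod',k.sum(),np.percentile(q[:,2],[5,50,95]) if k.sum() else 0)
A=np.c_[q[:,:2],np.ones(len(q))];print(np.linalg.lstsq(A,q[:,2],rcond=None)[0])
H,S,V=cv2.split(cv2.cvtColor(c['img'],cv2.COLOR_BGR2HSV))
for p in pods(r.capture('top')): 
    if p[2][1]<0: print(p)
go([.5334,.1249,.2])
E
```

```text
t: 29.55
eef_pos: [0.544, 0.059, 0.0698]
ee_rot: [0.0, 0.65, 0.76, 0.0]
ft_force: [0.7, -0.1, 0.1]
finger_gap: 0.0577
finger_force: 0.0
t: 30.05
eef_pos: [0.5395, 0.0907, 0.1258]
ee_rot: [0.0, 0.649, 0.76, 0.001]
ft_force: [0.3, -0.3, -1.3]
finger_gap: 0.0583
finger_force: 0.0
tube top pod 4459 [0.10559557 0.10689633 0.10804154]
[-0.00031455  0.00245402  0.10694869]
(array([360.5, 224.5]), np.int32(1559), array([ 0.5123, -0.2065,  0.017 ]))
(array([393.7, 240.2]), np.int32(279), array([ 0.4737, -0.2839,  0.017 ]))
(array([361.1, 242.7]), np.int32(280), array([ 0.468 , -0.2061,  0.017 ]))
shift mm [ 36.5   0.2 -75.4] len 83.7 turn [-0.0002  0.0002  0.0014] t 30.15 tcp [0.5389 0.0888 0.1246] con [  0.6 -79.5]
```

View pics/w8.png

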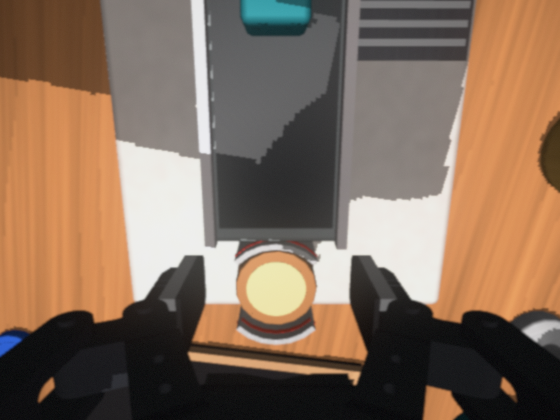

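Six pods lie flat in the tube, with the top one at (276,288) and level at 0.106, i.e. 66 mm over the deck. Two spares remain on the tray. Next I'll check that the shutter is at its open stop, then close it.

```bash
python3 -m creep '0 0 0 25 0 -15 .68;0 0 0 45 0 0 .68;0 0 0 32 0 0 .68;0 0 0 0 0 0 .68;0 0 0 0 0 0 .68'
python3 - <<'E'
from h import *
c=r.capture('wrist');P=cloud(c);H,S,V=cv2.split(cv2.cvtColor(c['img'],cv2.COLOR_BGR2HSV))
m=(H>80)&(H<100)&(S>80)&(abs(P[...,2]-.146)<.005);m[320:]=0
q=np.array([con(p) for p in P[m]]);lo,hi=np.percentile(q,[2,98],axis=0);t=(lo+hi)/2;print(lo,hi,m.sum());go([*wor(*t),.103])
E
```

```text
t: 30.65
eef_pos: [0.523, 0.1891, 0.139]
ee_rot: [-0.0, 0.649, 0.761, -0.001]
ft_force: [0.5, -0.2, 0.3]
finger_gap: 0.0583
finger_force: 0.0
[-11.17780487  16.88704315] [12.6163867  31.37939811] 1810
shift mm [ 2.8  0.3 36.1] len 36.2 turn [-0.0011  0.0007  0.0004] t 30.7 tcp [0.5232 0.1885 0.1391] con [ 0.5 21.4]
```

```bash
python3 -m creep '0 0 0 2.8 0 12 .68;0 0 0 0 0 12 .68;0 0 0 0 0 11 .68;0 0 0 0 0 0 .2;0 0 0 0 0 0 .2' 40
python3 -m creep '0 0 0 0 0 0 .2;0 0 0 0 0 0 .2'
python3 -m creep '0 0 0 2 0 0 .2;0 0 0 2 0 0 .2;0 0 0 0 0 0 .2'
```

```text
t: 31.2
eef_pos: [0.5225, 0.1917, 0.104]
ee_rot: [-0.0, 0.65, 0.76, -0.001]
ft_force: [-0.3, 0.1, 0.5]
finger_gap: 0.0298
finger_force: 0.0
t: 31.4
eef_pos: [0.5228, 0.1918, 0.1045]
ee_rot: [0.0, 0.65, 0.76, -0.0]
ft_force: [1.7, -1.1, -6.0]
finger_gap: 0.0247
finger_force: 39.9
t: 31.7
eef_pos: [0.5228, 0.1919, 0.1045]
ee_rot: [0.003, 0.649, 0.761, -0.003]
ft_force: [3.4, -17.1, -4.6]
finger_gap: 0.025
finger_force: 40.0
```

It is at the stop: 4 mm of commanded push gave 17 N and no motion. So it was fully open. Now I'll close it.

```bash
python3 -m creep '0 0 0 -14 0 0 .2;0 0 0 -18 0 0 .2;0 0 0 -18 0 0 .2;0 0 0 -15 0 0 .2;0 0 0 -5 0 0 .2'
python3 -m creep '0 0 0 -3 0 0 .2;0 0 0 0 0 0 .2;0 0 0 0 0 0 .2'
python3 -c "
from h import *
go([.5334,.1249,.2])"
```

```text
t: 32.2
eef_pos: [0.5331, 0.1258, 0.1045]
ee_rot: [-0.0, 0.65, 0.76, -0.0]
ft_force: [0.1, 2.5, -7.9]
finger_gap: 0.0247
finger_force: 39.7
t: 32.5
eef_pos: [0.5335, 0.1239, 0.1045]
ee_rot: [0.0, 0.65, 0.76, -0.0]
ft_force: [0.8, -1.6, -9.1]
finger_gap: 0.0248
finger_force: 39.7
shift mm [  1.    0.1 -95.5] len 95.5 turn [-0.0005  0.0005  0.0004] t 32.5 tcp [0.5335 0.1239 0.1045] con [  0.6 -44.1]
```

```bash
python3 -m creep '0 0 0 -2 0 0 .2;0 0 0 -2 0 0 .2;0 0 0 0 0 0 .2;0 0 0 0 0 0 .2'
python3 -m creep '0 0 0 -2 0 0 .2;0 0 0 0 0 0 .2'
```

```text
t: 32.9
eef_pos: [0.5336, 0.1226, 0.1045]
ee_rot: [-0.002, 0.65, 0.76, 0.001]
ft_force: [-0.6, 9.9, -7.8]
finger_gap: 0.0248
finger_force: 39.7
t: 33.1
eef_pos: [0.5336, 0.1226, 0.1045]
ee_rot: [-0.003, 0.65, 0.76, 0.002]
ft_force: [-1.8, 18.0, -8.8]
finger_gap: 0.025
finger_force: 39.7
```

Shutter fully closed: travel was 70 mm and it is at its stop. Next is the volume slider.

```bash
python3 -m creep '0 0 0 0 0 0 .6;0 0 0 0 0 0 .6;0 0 0 0 0 0 .6;0 0 0 0 0 -40 .6;0 0 0 0 0 -40 .6'
python3 -m creep '0 0 0 35 -12 -15 .5;0 0 0 35 -12 0 .5;0 0 0 35 -8 0 .5;0 0 0 0 0 0 .5;0 0 0 0 0 0 .5'
python3 - <<'E'
from h import *
go([.46,.24,.2])
c=r.capture('wrist');pickle.dump(c,open('w9.pkl','wb'));cv2.imwrite('pics/w9.png',c['img']);P=cloud(c)
H,S,V=cv2.split(cv2.cvtColor(c['img'],cv2.COLOR_BGR2HSV))
for ce,a in blobs((H>3)&(H<20)&(S>150)&(V>130)&(abs(P[...,2]-.045)<.012),20):
  p=ray(c,*ce,.049);print('or',ce,a,P[int(ce[1]),int(ce[0])].round(4),con(p).round(1))
m=(abs(P[...,2]-.074)<.004);m[300:]=0
for ce,a in blobs(m,100): print('vol',ce,a,con(ray(c,*ce,.074)).round(1))
m=(H>80)&(H<100)&(S>80)&(abs(P[...,2]-.146)<.006);m[320:]=0;q=np.array([con(p) for p in P[m]]);print('teal',np.percentile(q,[2,98],axis=0) if len(q) else 0)
E
```

```text
t: 33.6
eef_pos: [0.5338, 0.1175, 0.185]
ee_rot: [-0.001, 0.65, 0.76, -0.001]
ft_force: [0.6, -0.3, -0.1]
finger_gap: 0.0512
finger_force: 0.0
t: 34.1
eef_pos: [0.4869, 0.217, 0.2002]
ee_rot: [0.001, 0.649, 0.761, 0.0]
ft_force: [-0.7, 0.0, -0.1]
finger_gap: 0.043
finger_force: 0.0
shift mm [ 27.  -22.9   0.1] len 35.4 turn [0.0012 0.0005 0.0018] t 34.1 tcp [0.4869 0.217  0.2002] con [-31.   55.2]
or [320.7125  94.975 ] 80 [0.5103 0.2934 0.0505] [  4.9 126.3]
vol [451.82075472  81.82075472] 106 [ 99.9 135.5]
vol [250.48430493 147.18609865] 446 [-51.6  86.6]
vol [314.7510917  207.02183406] 229 [ 0. 38.]
vol [553.02439024 288.97560976] 164 [209.8 -36. ]
teal 0
```

View pics/w9.png

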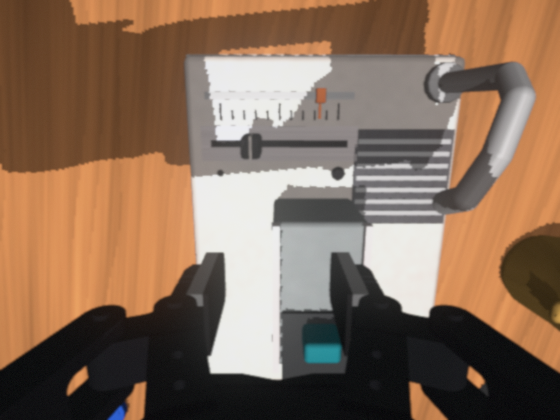

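The slider grip is at (251,146) and the orange tab at (321,95). Tab x is +4.9 mm and the slider is at -51.6 mm, so it has to travel +56.5 mm.

```bash
python3 -m creep '0 0 .001 31.5 -20.5 0 .45;0 0 0 0 0 30 .45;0 0 0 0 0 40 .45;0 0 0 0 0 20 .45;0 0 0 0 0 0 .45'
python3 -m creep '0 0 0 0 0 0 .45;0 0 0 0 0 0 .45'
python3 - <<'E'
from h import *
go([*wor(-51.5,87.5),.030])
E
```

```text
t: 34.65
eef_pos: [0.4598, 0.2426, 0.1069]
ee_rot: [-0.001, 0.651, 0.759, -0.003]
ft_force: [-0.4, -0.1, 1.1]
finger_gap: 0.0387
finger_force: 0.0
t: 34.85
eef_pos: [0.4632, 0.2446, 0.1111]
ee_rot: [0.001, 0.651, 0.759, 0.001]
ft_force: [-0.6, -0.1, 0.0]
finger_gap: 0.0383
finger_force: 0.0
shift mm [ 1.3 -1.7 81.1] len 81.1 turn [ 0.0026 -0.0005 -0.002 ] t 34.85 tcp [0.4632 0.2446 0.1111] con [-50.   86.1]
```

```bash
python3 -m creep '0 0 -.002 1.3 -1.7 20 .45;0 0 0 0 0 25 .45;0 0 0 0 0 20 .45;0 0 0 0 0 14 .45;0 0 0 0 0 0 .45'
python3 -m creep '0 0 0 0 0 0 0;0 0 0 0 0 0 0;0 0 0 0 0 0 0;0 0 0 0 0 0 0' 25
python3 - <<'E'
from h import *
go([*wor(4.9,88),.030])
E
```

```text
t: 35.35
eef_pos: [0.4596, 0.2455, 0.0304]
ee_rot: [-0.0, 0.65, 0.76, -0.0]
ft_force: [-0.7, -0.5, -0.0]
finger_gap: 0.0381
finger_force: 0.0
t: 35.75
eef_pos: [0.461, 0.2462, 0.0321]
ee_rot: [0.001, 0.649, 0.76, 0.001]
ft_force: [0.4, 0.0, 7.7]
finger_gap: 0.0152
finger_force: 27.8
shift mm [-0.1 56.8  2.3] len 56.9 turn [ 0.0029 -0.0005  0.0011] t 35.75 tcp [0.461  0.2462 0.0321] con [-51.9  88. ]
```

```bash
python3 -m creep '0 0 0 0 14 0 0;0 0 0 0 15 0 0;0 0 0 0 15 0 0;0 0 0 0 11 0 0;0 0 0 0 0 0 0'
python3 -m creep '0 0 0 0 0 0 0;0 0 0 0 0 0 0'
python3 - <<'E'
from h import *
go([*wor(4.9,88),.030])
c=r.capture('wrist');pickle.dump(c,open('w10.pkl','wb'));cv2.imwrite('pics/w10.png',c['img'][:330])
E
```

```text
t: 36.25
eef_pos: [0.5171, 0.255, 0.0322]
ee_rot: [0.001, 0.65, 0.76, 0.002]
ft_force: [1.5, -0.7, 7.4]
finger_gap: 0.0156
finger_force: 27.8
t: 36.45
eef_pos: [0.5158, 0.2548, 0.0321]
ee_rot: [0.001, 0.649, 0.76, 0.002]
ft_force: [1.3, -1.1, 6.4]
finger_gap: 0.015
finger_force: 27.7
shift mm [0.  1.3 2.1] len 2.5 turn [ 0.004  -0.0005  0.001 ] t 36.45 tcp [0.5158 0.2548 0.0321] con [ 3.6 88. ]
```

View pics/w10.png

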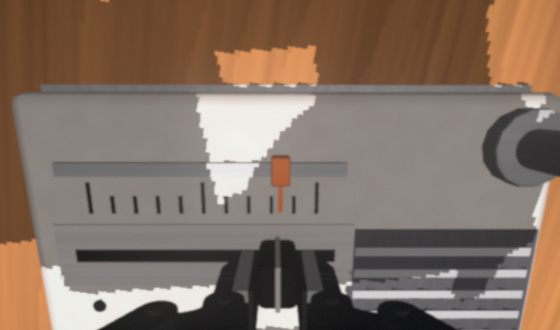

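The slider line is at (277,245) and the tab at (281,172), almost level. I'll compute the remaining offset.

```bash
cat > tabm.py <<'E'
from h import *
c=r.capture('wrist');P=cloud(c);H,S,V=cv2.split(cv2.cvtColor(c['img'],cv2.COLOR_BGR2HSV))
m=(H>3)&(H<20)&(S>130)&(V>90)&(P[...,2]>.035)&(P[...,2]<.06);m[330:]=0
for v0,v1,z in((0,60,.049),(0,0,0)):
  pass
n,l,s,ce=cv2.connectedComponentsWithStats(m.astype(np.uint8))
for i in range(1,n):
  if s[i,4]>20:
    p=P[l==i];print('tab',ce[i].round(1),s[i],np.array([con(a) for a in p]).mean(0).round(2),'ends',[ (vv,np.where(l[vv]==i)[0].mean().round(2),con(ray(c,np.where(l[vv]==i)[0].mean(),vv,.049)).round(2).tolist()) for vv in range(s[i,1],s[i,1]+s[i,3],5)])
# black grip top & white line
m=(abs(P[...,2]-.074)<.004)
for ce,a in blobs(m,60): 
  cc=con(ray(c,*ce,.074))
  if abs(cc[1]-86)<14: print('grip top',ce.round(1),a,cc.round(2))
for v in range(234,300,8): print(v,V[v,266:290].tolist(),P[v,277,2].round(3),con(ray(c,277,v,.074)).round(1))
E
python3 tabm.py
```

```text
tab [280.5 175. ] [272 157  18  55 571] [  4.67 124.76] ends [(157, np.float64(285.0), [6.47, 132.34]), (162, np.float64(280.0), [4.44, 130.3]), (167, np.float64(280.5), [4.65, 128.24]), (172, np.float64(280.5), [4.66, 126.17]), (177, np.float64(280.5), [4.66, 124.08]), (182, np.float64(281.0), [4.88, 121.97]), (187, np.float64(280.5), [4.68, 119.85]), (192, np.float64(280.0), [4.47, 117.72]), (197, np.float64(280.0), [4.48, 115.57]), (202, np.float64(280.0), [4.49, 113.4]), (207, np.float64(280.0), [4.49, 111.22])]
grip top [277.6 282.3] 2255 [ 3.34 89.04]
grip top [228.  271.6] 156 [-14.99  93.42]
grip top [326.8 271.4] 151 [21.59 93.46]
234 [133, 134, 134, 134, 133, 133, 134, 133, 133, 133, 134, 134, 134, 134, 134, 134, 134, 134, 133, 134, 133, 134, 134, 133] 0.042 [  3.1 108.2]
242 [38, 36, 38, 36, 39, 37, 37, 42, 51, 66, 80, 82, 80, 70, 53, 40, 38, 38, 36, 36, 36, 35, 38, 37] 0.048 [  3.1 105.1]
250 [33, 35, 33, 34, 35, 36, 35, 38, 50, 67, 79, 83, 81, 72, 55, 42, 33, 33, 32, 31, 34, 35, 34, 34] 0.059 [  3.1 102. ]
258 [33, 31, 32, 31, 33, 31, 33, 35, 47, 65, 79, 83, 81, 73, 55, 40, 34, 33, 31, 33, 32, 29, 31, 31] 0.067 [ 3.1 98.8]
266 [32, 33, 30, 32, 30, 31, 31, 36, 48, 66, 79, 82, 82, 77, 62, 44, 33, 32, 31, 32, 32, 32, 33, 32] 0.074 [ 3.1 95.7]
274 [34, 35, 34, 35, 33, 33, 34, 45, 73, 108, 132, 140, 138, 126, 99, 63, 40, 34, 35, 35, 36, 35, 36, 32] 0.075 [ 3.1 92.4]
282 [33, 35, 34, 33, 34, 36, 34, 44, 74, 108, 132, 141, 139, 126, 98, 63, 39, 32, 30, 35, 34, 32, 34, 34] 0.075 [ 3.1 89.2]
290 [33, 33, 35, 34, 35, 36, 35, 46, 73, 107, 133, 139, 137, 127, 99, 63, 41, 35, 34, 35, 35, 35, 35, 35] 0.076 [ 3.1 85.9]
298 [33, 34, 34, 36, 34, 33, 35, 45, 74, 108, 132, 141, 139, 126, 101, 63, 39, 33, 33, 34, 32, 34, 35, 31] 0.075 [ 3.1 82.5]
```

```bash
python3 -m creep '0 0 0 0 1.4 0 0;0 0 0 0 0 0 0;0 0 0 0 0 0 0'; python3 tabm.py | grep -E "tab|grip|^282" | cut -c1-170
```

```text
t: 36.85
eef_pos: [0.5161, 0.2548, 0.0321]
ee_rot: [0.001, 0.649, 0.76, 0.001]
ft_force: [-1.5, -1.8, 7.9]
finger_gap: 0.0153
finger_force: 27.9
tab [279.6 175.6] [271 157  18  55 586] [  4.72 124.46] ends [(157, np.float64(283.67), [6.33, 132.34]), (162, np.float64(279.5), [4.64, 130.3]), (167, np.float64(279.5),
grip top [277.6 282.6] 2249 [ 3.8  88.94]
grip top [228.  271.4] 150 [-14.55  93.49]
grip top [326.8 271.3] 157 [22.01 93.52]
282 [35, 34, 34, 35, 35, 35, 37, 53, 85, 118, 136, 141, 139, 127, 99, 64, 41, 33, 33, 33, 33, 33, 35, 33] 0.076 [ 3.6 89.2]
```

```bash
python3 -m creep '0 0 0 0 1.2 0 0;0 0 0 0 0 0 0;0 0 0 0 0 0 0'; python3 tabm.py | grep -E "tab|grip|^282" | cut -c1-170
```

```text
t: 37.2
eef_pos: [0.5171, 0.255, 0.0321]
ee_rot: [0.001, 0.649, 0.76, 0.001]
ft_force: [-2.0, -0.9, 8.5]
finger_gap: 0.0155
finger_force: 28.0
tab [277.2 175.2] [269 158  18  54 556] [  4.67 124.67] ends [(158, np.float64(277.5), [4.8, 131.93]), (163, np.float64(277.5), [4.8, 129.88]), (168, np.float64(277.5), [
grip top [280.6 281.7] 2399 [ 5.89 89.31]
grip top [228.1 271.5] 151 [-13.55  93.45]
282 [32, 33, 34, 33, 34, 35, 37, 53, 85, 117, 136, 141, 139, 127, 98, 64, 38, 35, 34, 35, 35, 33, 33, 35] 0.076 [ 4.6 89.2]
```

Level now: the line is at 4.6 mm and the tab at 4.7 mm. I'll release, retreat and do a final check.

```bash
python3 -m creep '0 0 0 0 0 0 .4;0 0 0 0 0 0 .4;0 0 0 0 0 0 .4;0 0 0 0 0 -15 .4;0 0 0 0 0 -40 .4'
python3 -m creep '0 0 0 0 0 -50 .4;0 0 0 0 0 -40 .4;0 0 0 -40 0 0 .4;0 0 0 0 0 0 .4;0 0 0 0 0 0 .4'
python3 - <<'E'
from h import *
c=r.capture('wrist');cv2.imwrite('pics/w11.png',c['img']);P=cloud(c)
H,S,V=cv2.split(cv2.cvtColor(c['img'],cv2.COLOR_BGR2HSV))
for ce,a in blobs((H>3)&(H<20)&(S>130)&(V>90)&(P[...,2]>.036)&(P[...,2]<.058),20): print('tab',ce,a,con(ray(c,*ce,.047)).round(2))
for ce,a in blobs(abs(P[...,2]-.074)<.004,100): print('vol',ce,a,con(ray(c,*ce,.074)).round(2))
m=(H>80)&(H<100)&(S>80)&(abs(P[...,2]-.146)<.006);m[380:]=0;q=np.array([con(p) for p in P[m]]);print('teal',np.percentile(q,[2,98],axis=0) if len(q) else 0)
print([p for p in pods(r.capture('top')) if p[2][1]<0])
E
```

```text
t: 37.75
eef_pos: [0.5132, 0.2536, 0.0828]
ee_rot: [-0.002, 0.65, 0.76, -0.004]
ft_force: [0.5, 0.0, 0.4]
finger_gap: 0.0341
finger_force: 0.0
t: 38.25
eef_pos: [0.5224, 0.2146, 0.1755]
ee_rot: [-0.0, 0.65, 0.76, -0.0]
ft_force: [0.1, -1.1, -0.5]
finger_gap: 0.0342
finger_force: 0.0
tab [278.5785124   83.85950413] 121 [  4.96 126.18]
tab [514.31034483 316.79310345] 29 [216.27 -72.86]
vol [278.61131387 140.56751825] 548 [ 4.88 86.49]
vol [272.88627451 205.9372549 ] 255 [ 0.59 38.05]
vol [538.9394572  294.37160752] 479 [213.34 -35.69]
teal [[-11.41015608 -52.61771048]
 [ 12.92252455 -38.30001803]]
[(array([360.7, 224.2]), np.int32(1560), array([ 0.513 , -0.2072,  0.017 ])), (array([393.7, 240.2]), np.int32(273), array([ 0.4736, -0.2838,  0.017 ])), (array([361.2, 242.7]), np.int32(276), array([ 0.468 , -0.2062,  0.017 ]))]
```

View pics/w11.png

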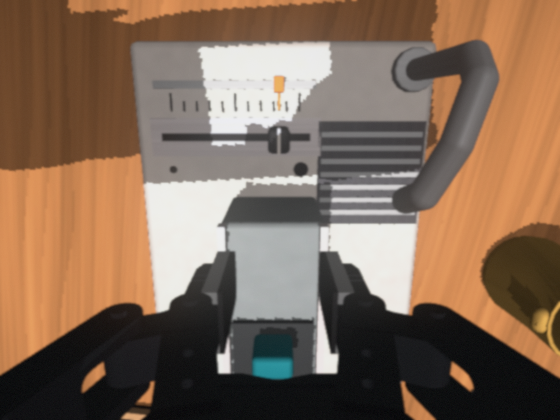

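The slider at (279,140) is level with the tab at (279,84). The shutter grip is at its closed position, -45.5 mm, and two spares lie on the tray.

```bash
python3 -c "
from rig import r
print(r.hand_in())"
```

```text
the job is handed in; nothing more can be done
None
```

I handed the job in at about 38 s: the tube holds six pods lying flat up to the red line, the shutter is pushed fully closed, the volume slider is level with the orange tab, and two spare pods lie on the tray; no verdict came back.

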